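Load the pen-blank carriage, wind it to its stop and lock the air

ROBOT

A 6-joint arm with a two-finger parallel gripper is mounted at the origin on the work surface. World frame = base frame: x ahead of the robot, y to its left, z up, the work surface at z = 0. Lengths are in m, angles in degrees, forces in N, time in s.
With the tool pointing down it reaches from about 0.4 to 0.825 m from the base axis. Payload 7 kg.
Tool frame: the origin (TCP) lies between the finger pads; the fingertips stand 22 mm ahead of it and the grasp point (between the pads) lies 3 mm ahead of it; z points along the fingers, y is the line along which they close (so a half turn about z gives the same grasp; the last joint's range is limited). The gripper opens to 88 mm and grips with 3 to 60 N. Pads are 19 mm wide; open, the fingers measure 130 mm over their backs; the gripper's body (78 mm by 193 mm) begins 47 mm behind the grasp point.
Start: joints at [90.705, 20.546, 0.682, 0, -70.136, -16.507], TCP at [0.184, 0.649, 0.217] pointing down, gripper open.
Joint ranges: [-176.03, 176.03], [-82.01, 121.73], [-58.28, 71.71], [-173.87, 95.51], [-174.79, -0.11], [-173.66, 173.66]. Speed limits (degrees/s): [136.94, 136.94, 172.46, 180, 180, 180].

INTERFACE

Orientations are given as [roll, pitch, yaw] about the fixed x, y, z axes, in that order (R = Rz(yaw) Ry(pitch) Rx(roll)).
In Python, from plant import r, vision gives the robot as it stands.
- The arm moves only by the shell command python3 -m pendant 'ROWS' [FORCE]. ROWS is JSON, a list that holds one entry, the list of rows, each a list of 7 numbers: the shift along the tool's x, y, z scaled (see below), then the turn, a rotation vector about the tool's x, y, z scaled (see below), then the opening, from -1 (shut) to 1 (fully open). In form: [[[x, y, z, wx, wy, wz, fingers], ...]]. A call has exactly 8 rows; each row shifts and turns the commanded pose from where the row before left it, along the tool's axes as they then stand; what a row does not reach is not made up. The controller multiplies each number of a shift by 20 mm and each number of a turn by 4 degrees. A row lasts 1/10 s, in which the tool goes at most 50 mm and 8.59 degrees, less where a joint would pass 70% of its speed; a pose out of reach is approached as far as the arm can. A call with a number of a shift or a turn outside -1 to 1 is refused whole. A call with a gripper value outside its range is refused whole. The fingers move at their own pace and stop on an object; FORCE is the grip in N (left out, the last holds). Time passes only in rows, so rows that do not move let the fingers close, or fill a call up. It gives the time, the measured TCP pose, the force, the opening and the grip force at its end, in the units of the state.
- r.get_state(): the state, without advancing time (a new reading comes with each control period).
- vision.capture(name): name is "scene" or "side" or "wrist"; returns a dict with "frame" (420x560x3 uint8, blue, green, red), "depth" (420x560 float32, m along the optical axis (not along the pixel's ray), 0 where there is no reading), "camera_matrix" (3x3 intrinsics, pixels), "extrinsics" (4x4, takes a point from world to camera coordinates); the wrist camera has in their place "hand_eye" (4x4, takes a point from camera to tool coordinates, whose origin is the TCP and whose axes are the flange's). Camera axes: x right, y up, looking along -z (the intrinsics and any distortion apply to the point x, -y, -z); pixel columns grow to the right and rows downward; lengths in m; the calibration is good to about 2 mm. The wrist camera is an equidistant fisheye: a pixel r from the principal point sees the ray r / f radians off the axis. A picture is of the moment at which its call begins: read the wrist's pose just before it.
- r.close_job(): hands the job in; it is judged then, once.
The state is a dict: "time_s": time; "joints": joint angles; "qd": joint speeds; "joint_torque": joint torques, N m; "tcp_pos": TCP position; "eef_rot": TCP orientation; "contact_force": force on the tool from outside, world axes, zero at the start; "moment": the same for the moment, N m; "gripper_width": finger opening in m; "gripper_force": force on a finger pad.
Only numpy, scipy, OpenCV 4.12 (cv2) and the standard library are available. Lean on these libraries where they do the work, as an engineer would, in place of code of your own. Each camera call takes 0.05 s, during which the arm holds its last target. There are 200 camera calls.

TASK

Get the pen-blank fixture ready for boring: first drop every wooden blank on the bench end-down into a pocket of the sloping rack, one to a pocket and right to the bottom, then wind the handwheel clockwise until the carriage touches the red stop. After that turn the air regulator's knob until its pointer is at the green mark, and then slide the yellow lock fully home over it. Leave the other things on the bench standing where they are.

Things in the scene. Friction and masses are not known exactly. Their poses are not given: they have to be found in the camera images.
- blank0: Mid-brown hardwood pen blank, a plain square stick 120 x 18 x 18 mm (30 g), lying loose on the bench at the start; may be absent. Origin at its middle; x axis along its length (either end may go down).
- blank1: Tan hardwood pen blank, a plain square stick 120 x 18 x 18 mm (30 g), lying loose on the bench at the start; may be absent. Origin at its middle; x axis along its length (either end may go down).
- blank2: Red-brown hardwood pen blank, a plain square stick 120 x 18 x 18 mm (30 g), lying loose on the bench at the start; may be absent. Origin at its middle; x axis along its length (either end may go down).
- blank3: Pale yellow hardwood pen blank, a plain square stick 120 x 18 x 18 mm (30 g), lying loose on the bench at the start; may be absent. Origin at its middle; x axis along its length (either end may go down).
- rack (a point): Middle of the row of 4 pocket mouths; pockets at y = -66, -22, 22, 66 mm, blind square bores 24 x 24 mm, 55 mm deep, outer walls 6 mm. x points out along the bores: 45 degrees up, away from the robot (so they run down towards the robot); y along the row; z square to the slope, up and towards the robot. A blank at the bottom has its middle at x = +5 mm and stands 65 mm out.
- carriage (a joint): Slide of the carriage that carries the rack, m: it grows as the carriage leaves the handwheel for the stop; 0.036 = the carriage touches the stop. Driven only by the handwheel, 12 mm a turn.
- wheel (a joint): Turn of the handwheel, rad: grows clockwise seen from above, 18.85 (three turns from 0) = carriage against the stop, where it ends. Starts anywhere from 0 to 5.
- wheel_hub (a point): Top centre of the steel handwheel's hub, on its upright axis; rim diameter 100 mm, rim's middle 10 mm below this point.
- crank_top (a point): Top centre of the handwheel's black crank handle: upright, 17 to 19 mm thick, 42 mm tall above the rim, 50 mm from the wheel's axis, spins freely on its own pin.
- stop_face (a point): Middle of the red stop block's face that the carriage comes up against.
- carriage_face (a point): Middle of the carriage plate's edge that meets the stop; at touch the two points coincide.
- knob (a joint): Regulator knob, rad: grows clockwise seen from above, range 0 to 2.6; 1.9 = its white pointer is at the green mark, and its bar lies in line with the lock's travel.
- knob_grip (a point): On the knob's axis, 8 mm below the top of its bar grip (bar 42 x 14 mm, 32 mm tall over a 44 mm skirt). x axis along the bar, away from the white pointer.
- lock (a joint): Yellow fork lock, m: 0 = back, 0.048 = fully home with its two prongs either side of the knob's bar. Slides along the regulator's top towards the knob.
- lock_grip (a point): Top centre of the lock's upright tab (22 mm along the travel, 14 mm across it, 34 mm tall); travel is from here straight towards the knob.
- regulator: Blue air regulator, fixed, 180 x 80 x 30 mm; origin under its middle; knob axis at x = +45 mm; the lock slides along +x; the green mark is on the -x side of the knob.
- bed: Green fixture bed, fixed, 130 mm in x, 355 mm in y, 30 mm high; origin under the carriage's ways; handwheel at y = +172 mm, red stop at y = -117 mm.
- glue: Bystander: white glue bottle, 52 mm across, 150 mm tall.
- stain_jar: Bystander: amber stain jar, 60 mm across, 90 mm tall.
- gouge: Bystander: wood-handled hand tool, 150 mm long.
- brush: Bystander: glue brush, 200 mm long.
- offcut: Bystander: pale offcut, 70 x 90 x 30 mm.
- tin: Bystander: blue open tin, 70 mm across, 90 mm tall.
- sanding_block: Bystander: cork sanding block, 100 x 60 x 35 mm.

How it is judged:
By the outcome, as a careful person would: the job done as asked, in the order asked, and still so for the second after the job is handed in, with the robot touching nothing.
Of blank0, blank1, blank2, blank3 only 3 to 4 are there at a start; the rules pass over those that are not, and their reading is None.
At some moment in a run one of blank0, blank1, blank2, blank3 may be knocked a few centimetres aside while the robot is not near it.
Once in a run the grip may slacken for a moment while it holds something.
It also fails if it takes over 210 s, if anything falls off the work surface, if the arm or the gripper's body presses on something with over 40 N, if the wrist force passes 120 N, or if a joint passes its speed limit or range.

## Working session

There is one attempt and no reset: what is moved stays moved. The work goes in short steps, Python scripts to look and compute and a shell command to move; the robot and the scene stay as the last step left them, time stands still between calls to the robot, and variables do not carry over. Pictures are saved under pics/ and viewed, at most 14 in all, crops included, and the job is handed in when it is done.

```bash
ls; mkdir -p pics
python3 - <<'E'
from plant import r, vision
import cv2, numpy as np
s=r.get_state(); print(s)
for n in("scene","side"):
    c=vision.capture(n); cv2.imwrite(f"pics/{n}0.png",c["frame"]); np.savez(f"{n}0.npz",**c)
    print(n,c["camera_matrix"].tolist(),np.round(c["extrinsics"],4).tolist(),(c["depth"]>0).mean(),[k for k in c])
E
```

```text
pics
{'time_s': 0.0, 'joints': array([ 9.07069821e+01,  2.05909497e+01,  6.36394026e-01, -2.01756625e-02,
       -7.01335504e+01, -1.65064591e+01]), 'qd': array([ 0.02820221,  0.08116312,  0.11248929,  0.0060297 ,  0.00644162,
       -0.04418919]), 'joint_torque': array([ 2.00795825e-03, -5.82716060e+01,  2.93054152e+01,  6.99746087e+00,
        6.78650526e-03, -1.59403389e-04]), 'tcp_pos': array([0.18367715, 0.64904275, 0.21604788]), 'eef_rot': array([ 1.79910136e+02, -6.85046485e-03, -1.58063425e+01]), 'contact_force': array([ 0.06031708, -0.21341821, -0.03981523]), 'moment': array([0.02933627, 0.01510641, 0.00756455]), 'gripper_force': 0.0, 'gripper_width': 0.08741023719908025}
scene [[402.804290356057, 0.0, 285.47802012234945], [0.0, 402.804290356057, 209.27007970377488], [0.0, 0.0, 1.0]] [[0.1088, 0.994, 0.0151, -0.0694], [-0.7166, 0.0679, 0.6942, 0.2877], [0.6889, -0.0863, 0.7197, -1.5386], [0.0, 0.0, 0.0, 1.0]] 0.9959651360544217 ['frame', 'depth', 'camera_matrix', 'extrinsics']
side [[453.5561794074363, 0.0, 269.92296774452564], [0.0, 453.5561794074363, 215.67361161731247], [0.0, 0.0, 1.0]] [[0.9987, -0.0501, 0.0106, -0.5181], [0.0243, 0.6447, 0.7641, -0.0909], [-0.0451, -0.7628, 0.6451, -1.1567], [0.0, 0.0, 0.0, 1.0]] 0.9959396258503401 ['frame', 'depth', 'camera_matrix', 'extrinsics']
```

View pics/scene0.png

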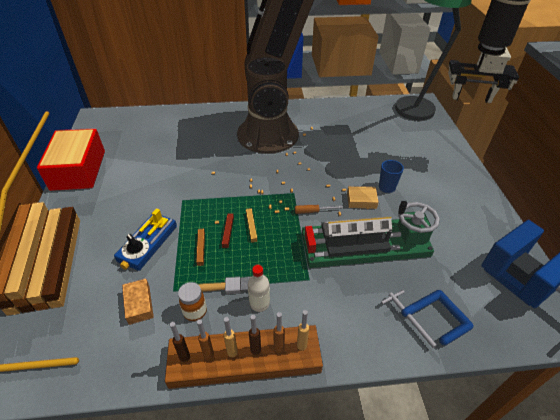

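View pics/side0.png

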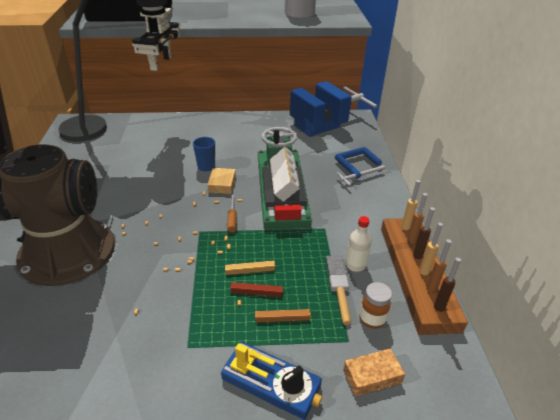

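The scene view shows three blanks on the mat, at about (200,246), (228,231) and (251,224): mid-brown, red-brown and pale yellow. The bed is at (370,240), the wheel at (418,218) and the regulator at (147,240). The side view shows the same things. Next I'll measure them.

```bash
cat > h.py <<'E'
import numpy as np, cv2
from scipy.spatial.transform import Rotation as R
def cloud(c):
    K=c["camera_matrix"];E=c["extrinsics"];d=c["depth"];v,u=np.indices(d.shape)
    P=np.stack([(u-K[0,2])/K[0,0]*d,-(v-K[1,2])/K[1,1]*d,-d],-1)
    return (P-E[:3,3])@E[:3,:3]
def ray(c,u,v,z):
    K=c["camera_matrix"];E=c["extrinsics"]
    d=E[:3,:3].T@np.array([(u-K[0,2])/K[0,0],-(v-K[1,2])/K[1,1],-1]);o=-E[:3,:3].T@E[:3,3]
    return o+d*(z-o[2])/d[2]
def proj(c,p):
    K=c["camera_matrix"];E=c["extrinsics"];q=E[:3,:3]@p+E[:3,3]
    return K[0,2]+K[0,0]*q[0]/-q[2],K[1,2]-K[1,1]*q[1]/-q[2]
def rect(xy):  # mm-grid min area rectangle: centre, long, short, yaw of long axis
    (c,(w,h),a)=cv2.minAreaRect((xy*1000).astype(np.float32))
    if w<h: w,h,a=h,w,a+90
    return np.round(np.array(c),1),round(w),round(h),round((a+90)%180-90,1)
def blobs(mask,n=25):
    k,l,s,_=cv2.connectedComponentsWithStats(mask.astype(np.uint8))
    return [l==i for i in range(1,k) if s[i,4]>n]
E
python3 - <<'E'
from h import *
for n in("scene","side"):
    c=dict(np.load(f"{n}0.npz")); P=cloud(c); hsv=cv2.cvtColor(c["frame"],cv2.COLOR_BGR2HSV).astype(int); H,S,V=np.moveaxis(hsv,-1,0)
    x,y,z=np.moveaxis(P,-1,0)
    ws=(x>.25)&(x<.95)&(y>-.5)&(y<.6)
    t=ws&(abs(z)<.008); print(n,"desk z",np.median(z[t]),z[t].std())
    print("blanks")
    m=ws&(z>.010)&(z<.026)&(S>90)&((H<28)|(H>170))&(V>40)
    for b in blobs(m,60): print(b.sum(),rect(P[b][:,:2]),np.round(np.median(P[b],0),3),np.median(hsv[b],0), "px",np.argwhere(b).mean(0)[::-1].round())
    def show(nm,m,k=15):
        for b in blobs(m&ws,k): print(nm,b.sum(),rect(P[b][:,:2]),"z",np.round(np.percentile(z[b],[2,50,98]),3),"px",np.argwhere(b).mean(0)[::-1].round())
    show("red",(S>150)&((H<6)|(H>174))&(V>90)&(z>.02))
    show("yellow",(S>150)&(H>22)&(H<34)&(V>110)&(z>.025))
    show("blue",(S>130)&(H>100)&(H<125)&(z>.015)&(z<.045),60)
    show("green",(S>90)&(H>50)&(H<90)&(z>.02)&(z<.045),60)
    show("high",(z>.06),40)
    show("steel rim",(y>.2)&(z>.06)&(S<60),30)
E
```

```text
scene desk z -9.087732755472735e-05 0.0018224232696867344
blanks
117 (array([412.4, 256.1]), 106, 50, 51.3) [0.422 0.262 0.018] [ 17. 144. 107.] px [362. 203.]
161 (array([423.1,  90. ]), 77, 25, -88.9) [0.428 0.089 0.021] [ 13. 180. 126.] px [307. 209.]
196 (array([467.5, -84.9]), 123, 18, 4.8) [ 0.473 -0.085  0.018] [ 18. 168. 205.] px [251. 224.]
211 (array([ 482. , -154.5]), 120, 19, -8.4) [ 0.488 -0.155  0.017] [  5. 200. 134.] px [227. 230.]
233 (array([ 536.2, -231.8]), 121, 19, 0.1) [ 0.543 -0.231  0.018] [ 14. 188. 169.] px [200. 246.]
169 (array([ 675., -197.]), 64, 20, -88.1) [ 0.678 -0.196  0.017] [ 18. 155. 184.] px [212. 286.]
114 (array([ 739.6, -359.6]), 74, 37, -39.3) [ 0.75  -0.363  0.018] [ 14.  167.5  98. ] px [141. 316.]
455 (array([ 921.7, -119.4]), 336, 3, -89.9) [ 0.922 -0.129  0.019] [ 13. 186.  69.] px [243. 378.]
red 170 (array([570.6,  75. ]), 72, 20, 0.4) z [0.039 0.065 0.068] px [311. 238.]
red 99 (array([730.3, -77.2]), 24, 23, -26.1) z [0.138 0.149 0.153] px [257. 270.]
yellow 277 (array([ 466.7, -366.8]), 79, 57, -37.7) z [0.037 0.048 0.076] px [155. 
[... 4280 characters left out ...]
421. 229.]
high 178 (array([567. ,  73.4]), 69, 23, 0.4) z [0.061 0.067 0.07 ] px [287. 208.]
high 642 (array([723.5, -85.4]), 52, 40, -20.8) z [0.062 0.101 0.152] px [360. 238.]
high 444 (array([ 867.2, -199.2]), 24, 22, -53.6) z [0.062 0.117 0.191] px [438. 267.]
high 477 (array([ 867.9, -250.6]), 23, 23, 40.9) z [0.062 0.117 0.192] px [447. 285.]
high 680 (array([ 730.7, -241. ]), 55, 55, 0.8) z [0.061 0.09  0.094] px [377. 297.]
high 128 (array([ 445.8, -352.6]), 22, 16, -28.2) z [0.062 0.074 0.079] px [241. 350.]
high 205 (array([ 538.8, -406.9]), 42, 15, 36.1) z [0.061 0.07  0.073] px [292. 374.]
steel rim 872 (array([560.2, 312.2]), 223, 108, 87.5) z [0.08  0.108 0.15 ] px [280. 147.]
```

Run:
```python
import cv2,numpy as np
a=cv2.imread("pics/scene0.png")
A=cv2.resize(a[185:275,295:450],None,fx=5,fy=5,interpolation=3);cv2.imwrite("pics/z1.png",A)
b=cv2.imread("pics/side0.png")
B=cv2.resize(b[335:419,215:335],None,fx=6,fy=6,interpolation=3);cv2.imwrite("pics/z2.png",B)
```

```text
(no output)
```

View pics/z1.png

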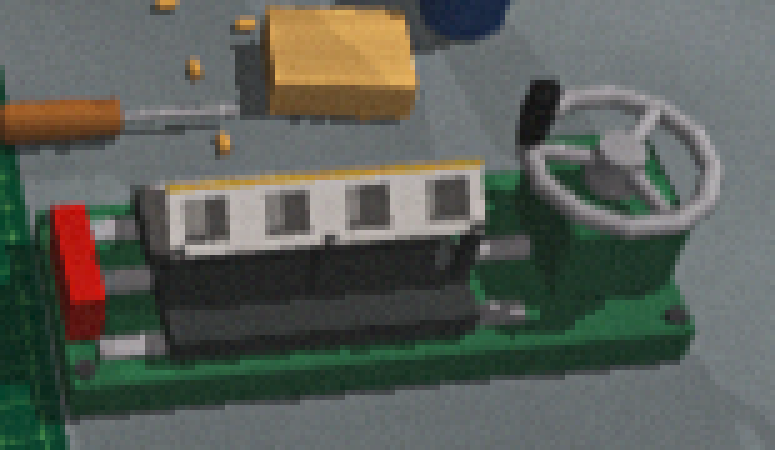

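View pics/z2.png

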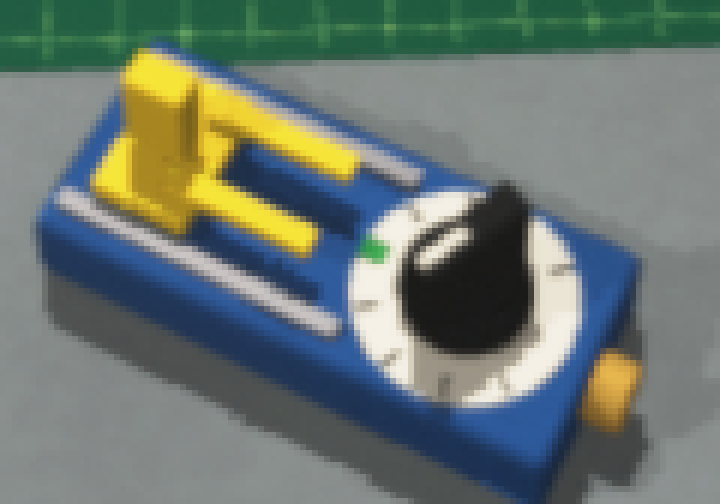

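The first crop shows the rack mouths at about (207,215) to (447,197), the wheel hub at (623,150), the crank on the robot side at (540,112), and a gap between carriage and red stop. The second shows the lock tab at (160,130), the green mark at (375,250) and the knob pointer at (440,245). I'll measure those features more closely.

```bash
cat >> h.py <<'E'
def feats(c):
    P=cloud(c); hsv=cv2.cvtColor(c["frame"],cv2.COLOR_BGR2HSV).astype(int); H,S,V=np.moveaxis(hsv,-1,0); return P,H,S,V
E
python3 - <<'E'
from h import *
for n in("scene","side"):
    c=dict(np.load(f"{n}0.npz")); P,H,S,V=feats(c); x,y,z=np.moveaxis(P,-1,0)
    s=(x+z)/2**.5;t=(z-x)/2**.5
    m=(x>.48)&(x<.68)&(y>.1)&(y<.31)&(z>.07)
    w=m&(V>110)&(S<60)
    h,e=np.histogram(s[w],40); print(n,"white n",w.sum(),"s p50/90/98",np.percentile(s[w],[10,50,90,98]).round(4))
    s0=np.percentile(s[w],75)
    f=w&(abs(s-s0)<.004); print("mouth face y",np.percentile(y[f],[0.5,99.5]).round(4),"t",np.percentile(t[f],[1,99]).round(4),"x",np.median(x[f]),"z",np.median(z[f]))
    A=np.c_[P[f][:,1:3],np.ones(f.sum())];k=np.linalg.lstsq(A,P[f][:,0],rcond=None)[0];print("plane x=ay+bz+c",k.round(4))
    d=m&(V<95)&(z>.085); 
    for b in blobs(d,12): print("dark",b.sum(),"px",np.argwhere(b).mean(0)[::-1].round(1),P[b].mean(0).round(3),b.any(0).sum(),b.any(1).sum())
    # wheel
    g=(y>.30)&(y<.46)&(x>.48)&(x<.66)
    k=g&(V<60)&(z>.112); print("crank",k.sum(),np.median(P[k],0).round(4),"top",np.percentile(z[k],97).round(4))
    kt=k&(z>np.percentile(z[k],97)-.006);print(" top pts",kt.sum(),P[kt].mean(0).round(4))
    rim=g&(V>90)&(S<60)&(abs(z-.106)<.012)
    p=P[rim];B=np.c_[2*p[:,:2],np.ones(len(p))]
    for _ in range(4):
        q=np.linalg.lstsq(np.c_[2*p[:,:2],np.ones(len(p))],(p[:,:2]**2).sum(1),rcond=None)[0];rr=np.sqrt(q[2]+q[0]**2+q[1]**2)
        e=np.hypot(*(p[:,:2]-q[:2]).T)-rr;p=p[abs(e)<.009]
    print("rim",len(p),q[:2].round(4),rr.round(4),np.median(p[:,2]))
    hub=g&(np.hypot(x-q[0],y-q[1])<.012);print("hub",P[hub].mean(0).round(4),hub.sum())
    # carriage gap: dark carriage body low
    car=(y>.07)&(y<.31)&(x>.53)&(x<.64)&(z>.04)&(z<.062)&(V<90)&(S<90);print("carriage y",np.percentile(y[car],[1,99]).round(4))
    red=(y>.05)&(y<.12)&(x>.5)&(x<.64)&(z>.06)&(S>150);print("red top",P[red].mean(0).round(4),np.percentile(y[red],[2,98]).round(4))
    yl=(y<-.3)&(x<.6)&(x>.35)&(z>.068)&(H>20)&(H<35)&(S>120);print("locktab",rect(P[yl][:,:2]),np.percentile(z[yl],90))
    kn=(y<-.3)&(x<.62)&(x>.48)&(z>.062);print("knob",rect(P[kn][:,:2]),np.percentile(z[kn],90))
    gm=(y<-.3)&(x>.4)&(x<.62)&(z>.025)&(z<.045)&(H>50)&(H<85)&(S>100);print("mark",gm.sum(),P[gm].mean(0).round(4))
    wt=kn&(V>110)&(S<80);print("pointer",wt.sum(),P[wt].mean(0).round(4))
E
```

```text
scene white n 531 s p50/90/98 [0.487  0.4931 0.4961 0.4975]
mouth face y [0.1171 0.2881] t [-0.3585 -0.3251] x 0.5904745237391898 z 0.10755722985458255
plane x=ay+bz+c [-0.0138 -0.9515  0.6959]
dark 26 px [386.2 223.9] [0.577 0.281 0.096] 5 7
dark 39 px [327.8 230.9] [0.585 0.118 0.095] 7 16
dark 27 px [370.4 225. ] [0.577 0.237 0.096] 5 8
dark 14 px [338.6 227.6] [0.577 0.149 0.095] 4 7
dark 18 px [354.7 226.8] [0.579 0.193 0.096] 4 7
dark 13 px [389.6 231.4] [0.601 0.284 0.092] 4 4
crank 77 [0.5593 0.3215 0.1404] top 0.1536
 top pts 24 [0.5553 0.3238 0.1517]
rim 253 [0.5694 0.3741] 0.047 0.10835593379398786
hub [0.5729 0.3728 0.1085] 73
carriage y [0.1168 0.2868]
red top [0.5735 0.074  0.0654] [0.0645 0.0836]
locktab (array([ 501.9, -520.4]), 348, 143, 87.1) 0.08982865289667079
knob (array([ 550.1, -556.1]), 332, 140, 89.9) 0.09339421064115984
mark 5 [ 0.5118 -0.3915  0.0312]
pointer 11 [ 0.532  -0.4126  0.0702]
side white n 995 s p50/90/98 [0.4412 0.4705 0.4923 0.4941]
mouth face y [0.1147 0.2868] t [-0.3543 -0.3176] x 0.5768693344594035 z 0.11151829627507945
plane x=ay+bz+c [-0.0034 -1.0072  0.6898]
crank 63 [0.551  0.3189 0.1391] top 0.1553
 top pts 16 [0.5509 0.3218 0.1527]
rim 280 [0.562  0.3695] 0.0489 0.10997750745225843
hub [0.5679 0.366  0.1076] 31
carriage y [0.1144 0.2799]
red top [0.5675 0.072  0.0665] [0.0626 0.0841]
locktab (array([ 461.7, -595.1]), 509, 23, -86.2) 0.0773705103685112
knob (array([ 538.8, -406.9]), 42, 14, 36.1) 0.07255757901284242
mark 12 [ 0.4996 -0.3758  0.0322]
pointer 42 [ 0.5315 -0.4101  0.0712]
```

```bash
cat > g.py <<'E'
import sys; from h import *; from plant import r
def st():
    s=r.get_state(); print("t %.1f"%s["time_s"],"pos",s["tcp_pos"].round(4),"rpy",s["eef_rot"].round(1),"F",s["contact_force"].round(1),"w %.4f gf %.1f"%(s["gripper_width"],s["gripper_force"]),"j",s["joints"].round(0)); return s
def to(p,rpy=None):
    s=st(); A=R.from_euler("xyz",s["eef_rot"],degrees=True)
    print("shift units in present axes",(A.inv().apply(np.array(p)-s["tcp_pos"])/.02).round(2))
    if rpy is not None:
        B=R.from_euler("xyz",rpy,degrees=True); print("turn units",((A.inv()*B).as_rotvec(degrees=True)/4).round(2),"shift in final axes",(B.inv().apply(np.array(p)-s["tcp_pos"])/.02).round(2))
if __name__=="__main__":
    a=[float(v) for v in sys.argv[1:]]; st() if not a else to(a[:3],a[3:] or None)
E
python3 -m pendant '[[[0,0,-0.5,0,0,-1,1],[0,0,-0.5,0,0,-1,1],[0,0,-0.5,0,0,-1,1],[0,0,-0.5,0,0,-1,1],[1,0,0,0,0,0,1],[1,0,0,0,0,0,1],[1,0,0,0,0,0,1],[1,0,0,0,0,0,1]]]' 40
python3 -m pendant '[[[1,0.5,0,0,0,0,1],[1,0.5,0,0,0,0,1],[1,0.5,0,0,0,0,1],[1,0.5,0,0,0,0,1],[1,0.5,0,0,0,0,1],[1,0.5,0,0,0,0,1],[1,0.5,0,0,0,0,1],[1,0.5,0,0,0,0,1]]]'
python3 -m pendant '[[[0.4,1,0,0,0,0,1],[0.4,1,0,0,0,0,1],[0.4,1,0,0,0,0,1],[0.4,1,0,0,0,0,1],[0.4,1,0,0,0,0,1],[0.4,1,0,0,0,0,1],[0.4,1,0,0,0,0,1],[0.4,1,0,0,0,0,1]]]'
python3 g.py .506 -.0815 .10 180 0 5
```

```text
time_s: 0.9
tcp_pos: [0.2645, 0.6495, 0.2565]
eef_rot: [180.0, 0.0, 0.2]
contact_force: [0.3, 0.7, 0.4]
gripper_width: 0.0875
gripper_force: 0.0
time_s: 1.7
tcp_pos: [0.4252, 0.5696, 0.2566]
eef_rot: [180.0, 0.0, 0.2]
contact_force: [-0.6, 1.0, 0.6]
gripper_width: 0.0877
gripper_force: 0.0
time_s: 2.5
tcp_pos: [0.4892, 0.4088, 0.2571]
eef_rot: [-180.0, -0.0, 0.2]
contact_force: [0.5, 0.1, 0.8]
gripper_width: 0.0881
gripper_force: 0.0
t 2.5 pos [0.4892 0.4088 0.2571] rpy [-180.    -0.     0.2] F [0.5 0.1 0.8] w 0.0881 gf 0.0 j [ 57.  16.  -1.   0. -73.  33.]
shift units in present axes [ 0.75 24.52  7.85]
turn units [-0.  -0.  -1.2] shift in final axes [-1.3  24.5   7.86]
```

```bash
python3 -m pendant '[[[0,1,0,0,0,0,0],[0,1,0,0,0,0,0],[0,1,0,0,0,0,0],[0,1,0,0,0,0,0],[0,1,0,0,0,0,0],[0,1,0,0,0,0,0],[0,1,0,0,0,0,0],[0,1,0,0,0,0,0]]]' >/dev/null
python3 -m pendant '[[[0,1,0,0,0,0,0],[0,1,0,0,0,0,0],[0,1,0,0,0,0,0],[0,1,0,0,0,0,0],[0,1,0,0,0,0,0],[0,1,0,0,0,0,0],[0,1,0,0,0,0,0],[0,1,0,0,0,0,0]]]' >/dev/null
python3 -m pendant '[[[0,1,0,0,0,0,0],[0,1,0,0,0,0,0],[0,1,0,0,0,0,0],[0,1,0,0,0,0,0],[0,1,0,0,0,0,0],[0,1,0,0,0,0,0],[0,1,0,0,0,0,0],[0,1,0,0,0,-1,0]]]' >/dev/null
cat >> h.py <<'E'
def blanks(c):
    P,H,S,V=feats(c);x,y,z=np.moveaxis(P,-1,0)
    m=(x>.3)&(x<.75)&(y>-.35)&(y<.05)&(z>.010)&(z<.026)&(S>90)&((H<28)|(H>170))&(V>40)
    for b in blobs(m,60):
        q=rect(P[b][:,:2]); hue=np.median(np.c_[H[b],S[b],V[b]],0)
        if 40<q[1]<135 and q[2]<28: print(b.sum(),*q,"hsv",hue)
E
cat > look.py <<'E'
from h import *; from plant import r,vision; from g import st
import sys
for n in("scene","side"):
    c=vision.capture(n); print(n); blanks(c); np.savez(n+"L.npz",**c)
    if len(sys.argv)>1: cv2.imwrite(f"pics/{n}{sys.argv[1]}.png",c["frame"])
E
python3 look.py 1; python3 g.py .506 -.0815 .025 180 0 5
```

```text
scene
196 [468.6 -85. ] 123 18 4.8 hsv [ 18. 168. 211.]
213 [ 482.9 -154.8] 122 18 -8.6 hsv [  5. 202. 139.]
232 [ 536.4 -232. ] 123 19 0.0 hsv [ 14. 184. 107.]
173 [ 675.9 -197.3] 65 19 89.5 hsv [ 18. 153. 190.]
side
386 [464.3 -85.8] 119 24 6.4 hsv [ 19. 140. 215.]
436 [ 477.9 -154.3] 119 22 -8.1 hsv [  6. 184. 150.]
302 [ 671.7 -210.5] 96 19 88.8 hsv [ 18. 131. 210.]
484 [ 533.5 -231.6] 119 22 0.3 hsv [ 14. 167. 107.]
t 5.0 pos [ 0.4898 -0.0718  0.2569] rpy [180.    0.    4.2] F [-0.6 -0.1 -0.2] w 0.0440 gf 0.0 j [ 14.   2. -18.   0. -70.  80.]
shift units in present axes [ 0.77  0.54 11.6 ]
turn units [ 0.   0.  -0.2] shift in final axes [ 0.76  0.56 11.6 ]
```

```bash
python3 -m pendant '[[[0.4,0.3,1,0,0,-0.2,0],[0.4,0.25,1,0,0,0,0],[0,0,1,0,0,0,0],[0,0,1,0,0,0,0],[0,0,1,0,0,0,0],[0,0,1,0,0,0,0],[0,0,1,0,0,0,0],[0,0,1,0,0,0,0]]]' >/dev/null
python3 -m pendant '[[[0,0,1,0,0,0,0],[0,0,1,0,0,0,0],[0,0,0.8,0,0,0,0],[0,0,0.5,0,0,0,0],[0,0,0.3,0,0,0,0],[0,0,0,0,0,0,0],[0,0,0,0,0,0,-1],[0,0,0,0,0,0,-1]]]' 40
python3 -m pendant '[[[0,0,0,0,0,0,-1],[0,0,0,0,0,0,-1],[0,0,0,0,0,0,-1],[0,0,0,0,0,0,-1],[0,0,-0.3,0,0,0,-1],[0,0,-0.6,0,0,0,-1],[0,0,-1,0,0,0,-1],[0,0,-1,0,0,0,-1]]]'
python3 g.py .6 .224 .3 180 -45 0
```

```text
time_s: 6.6
tcp_pos: [0.5077, -0.0791, 0.0257]
eef_rot: [-180.0, -0.1, 5.0]
contact_force: [0.1, -0.2, -0.1]
gripper_width: 0.0329
gripper_force: 0.0
time_s: 7.4
tcp_pos: [0.5071, -0.0792, 0.0844]
eef_rot: [180.0, -0.0, 5.0]
contact_force: [-0.0, 0.1, -0.2]
gripper_width: 0.0006
gripper_force: 0.0
t 7.4 pos [ 0.5071 -0.0792  0.0844] rpy [180.  -0.   5.] F [-0.   0.1 -0.2] w 0.0006 gf 0.0 j [ 13.  13. -30.   0. -48.  82.]
shift units in present axes [  5.95 -14.7  -10.78]
turn units [-0.49 11.24  1.19] shift in final axes [ 10.9  -15.16  -4.34]
```

```bash
python3 - <<'E'
from h import *; from plant import r,vision; from g import st
s=st(); w=vision.capture("wrist"); print(w["camera_matrix"].tolist(),w["hand_eye"].round(4).tolist())
cv2.imwrite("pics/w1.png",w["frame"])
E
python3 look.py
```

```text
t 7.4 pos [ 0.5071 -0.0792  0.0844] rpy [180.  -0.   5.] F [-0.   0.1 -0.2] w 0.0006 gf 0.0 j [ 13.  13. -30.   0. -48.  82.]
[[325.19226210127806, 0.0, 273.12712035225485], [0.0, 325.19226210127806, 216.65601441237257], [0.0, 0.0, 1.0]] [[0.001, 0.9674, 0.2533, 0.069], [1.0, -0.001, -0.0005, 0.0003], [-0.0002, 0.2533, -0.9674, -0.1682], [0.0, 0.0, 0.0, 1.0]]
scene
206 [ 482.1 -154.9] 122 18 -8.7 hsv [  6. 189.  85.]
139 [484.6 -83.6] 89 18 4.9 hsv [ 18. 169. 205.]
234 [ 537.2 -231.7] 124 19 0.2 hsv [ 14.  181.  108.5]
169 [ 676.3 -197.5] 65 21 88.4 hsv [ 18. 153. 196.]
side
377 [464.3 -85.7] 119 22 4.8 hsv [ 19. 140. 193.]
432 [ 477.9 -154.3] 119 22 -8.6 hsv [  6. 184.  88.]
301 [ 671.4 -211.2] 96 19 89.4 hsv [ 18. 129. 218.]
492 [ 533.5 -231.7] 119 22 -1.1 hsv [ 14. 168. 112.]
```

View pics/w1.png

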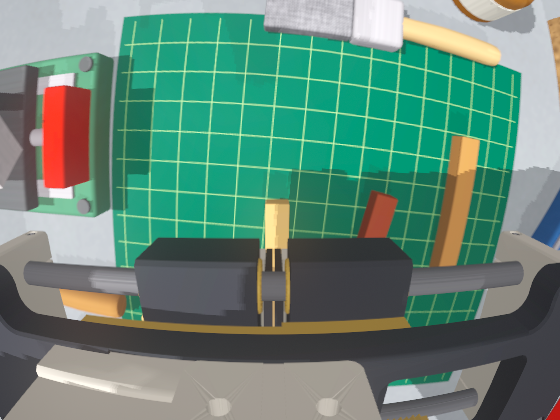

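The wrist view shows the yellow blank at (277,225), lying centred between the shut fingers. It wasn't picked up, so the grip either slackened or was made too high. I'll retry and check the grip before lifting.

```bash
python3 -m pendant '[[[0,0,0,0,0,0,0],[0,0,0,0,0,0,0],[0,0,0,0,0,0,0],[0,0,0,0,0,0,0],[0,0,0,0,0,0,0],[0,0,0,0,0,0,0],[0,0,0,0,0,0,0],[0,0,0,0,0,0,0]]]' >/dev/null
python3 -m pendant '[[[0,0,1,0,0,0,0],[0,0,1,0,0,0,0],[0,0,0.5,0,0,0,0],[0,0,0.45,0,0,0,0],[0,0,0.1,0,0,0,0],[0,0,0,0,0,0,0],[0,0,0,0,0,0,0],[0,0,0,0,0,0,0]]]' 
python3 -m pendant '[[[0,0,0,0,0,0,-1],[0,0,0,0,0,0,-1],[0,0,0,0,0,0,-1],[0,0,0,0,0,0,-1],[0,0,0,0,0,0,-1],[0,0,0,0,0,0,-1],[0,0,0,0,0,0,-1],[0,0,0,0,0,0,-1]]]' 40
```

```text
time_s: 9.15
tcp_pos: [0.5076, -0.0791, 0.0226]
eef_rot: [-180.0, -0.1, 5.0]
contact_force: [0.2, 0.2, -0.0]
gripper_width: 0.0442
gripper_force: 0.0
time_s: 9.95
tcp_pos: [0.5071, -0.0792, 0.0219]
eef_rot: [180.0, 0.0, 5.0]
contact_force: [0.4, -0.4, -0.4]
gripper_width: 0.0004
gripper_force: 0.0
```

```bash
cat >> h.py <<'E'
def wray(w,s,u,v,z):
    K=w["camera_matrix"];a=np.array([u-K[0,2],v-K[1,2]])/K[0,0];th=np.hypot(*a)
    d=np.array([*(a/th*np.sin(th)),np.cos(th)]) if th>1e-9 else np.array([0,0,1.]); d=d*[1,-1,-1]
    Rt=R.from_euler("xyz",s["eef_rot"],degrees=True).as_matrix();he=w["hand_eye"]
    D=Rt@he[:3,:3]@d;O=s["tcp_pos"]+Rt@he[:3,3]
    return O+D*(z-O[2])/D[2]
E
python3 - <<'E'
from h import *; from plant import r,vision; from g import st
s=st(); w=vision.capture("wrist"); f=w["frame"].copy(); cv2.imwrite("pics/w2.png",f)
s1=dict(s); s1["tcp_pos"]=np.array([.5071,-.0792,.0844])
for p in((266,200),(290,200)): print(wray(w,s1,*p,.018).round(4))
E
python3 -m pendant '[[[0,0,-1,0,0,0,-1],[0,0,-1,0,0,0,-1],[0,0,-1,0,0,0,-1],[0,0,-1,0,0,0,-1],[0,0,0,0,0,0,-1],[0,0,0,0,0,0,-1],[0,0,0,0,0,0,-1],[0,0,0,0,0,0,-1]]]'
python3 look.py
```

```text
t 9.9 pos [ 0.5071 -0.0792  0.0219] rpy [180.   0.   5.] F [ 0.4 -0.4 -0.4] w 0.0004 gf 0.0 j [ 13.  18. -33.   0. -39.  82.]
[ 0.5268 -0.0726  0.018 ]
[ 0.5284 -0.0902  0.018 ]
time_s: 10.8
tcp_pos: [0.5066, -0.0792, 0.1011]
eef_rot: [180.0, 0.1, 5.0]
contact_force: [-0.0, 0.7, -0.4]
gripper_width: 0.0006
gripper_force: 0.0
scene
171 [467.5 -84.8] 122 18 4.7 hsv [ 18. 168. 215.]
207 [ 481.5 -154.6] 121 19 -8.3 hsv [  5. 189.  84.]
234 [ 536.3 -232. ] 121 19 0.2 hsv [ 14. 183. 109.]
167 [ 674.1 -196.9] 65 22 87.5 hsv [ 18. 153. 197.]
side
381 [464.6 -84.8] 119 23 3.5 hsv [ 19. 137. 223.]
437 [ 477.8 -155.2] 119 22 -9.3 hsv [  6. 183.  87.]
300 [ 671.6 -210.1] 97 19 88.9 hsv [ 18. 129. 217.]
496 [ 533.5 -232. ] 119 21 -0.0 hsv [ 14. 168. 112.]
```

View pics/w2.png

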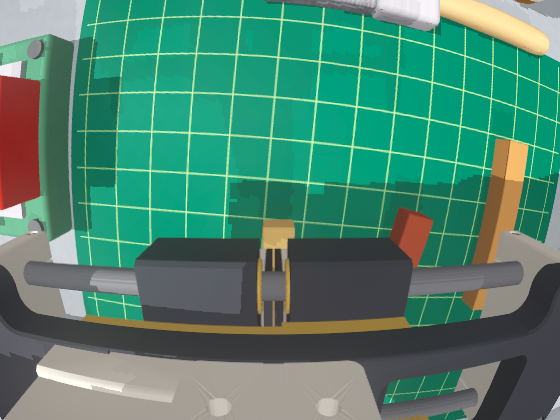

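The wrist view shows the fingers shut at (275,285) with the blank's end still lying beneath them at (277,235). They seem to close above it, so I'll check the real fingertip height with the depth camera.

Run:
```python
from h import *; from g import st
s=st()
for n in("scene","side"):
    c=dict(np.load(n+"L.npz"));P,H,S,V=feats(c);x,y,z=np.moveaxis(P,-1,0)
    m=(abs(x-.507)<.05)&(abs(y+.079)<.05)&(z>.03)
    print(n,m.sum(),np.percentile(z[m],[0,1,3,10,30,60]).round(4))
    h=np.histogram(z[m],np.arange(.03,.2,.01));print(h[0])
    lo=m&(z<z[m].min()+.02);print(P[lo].mean(0).round(3),np.ptp(x[lo]),np.ptp(y[lo]))
    px=np.argwhere(m);a,b=px.min(0);print(px.min(0),px.max(0))
    f=cv2.resize(c["frame"][140:300,180:340],None,fx=3,fy=3,interpolation=3);cv2.imwrite(f"pics/{n}z.png",f)
a=cv2.imread("pics/scenez.png");b=cv2.imread("pics/sidez.png");cv2.imwrite("pics/both.png",cv2.resize(np.hstack([a,b]),(800,400)))
```

```text
t 10.9 pos [ 0.5068 -0.0792  0.1013] rpy [1.8e+02 1.0e-01 5.0e+00] F [-0.3 -0.7  1.1] w 0.0004 gf 0.0 j [ 13.  12. -28.  -0. -50.  82.]
scene 6302 [0.1127 0.1329 0.1873 0.2143 0.3399 0.466 ]
[ 0  0  0  0  0  0  0  0 20 33 31 37 21  1  3 75]
[ 0.519 -0.078  0.124] 0.012870717351310734 0.03013238235627684
[ 46 218] [213 270]
side 8517 [0.183  0.1979 0.2017 0.241  0.3648 0.4712]
[ 0  0  0  0  0  0  0  0  0  0  0  0  0  0  0 14]
[ 0.499 -0.093  0.199] 0.08154277822116451 0.09040278830981828
[ 34 240] [222 297]
```

View pics/both.png

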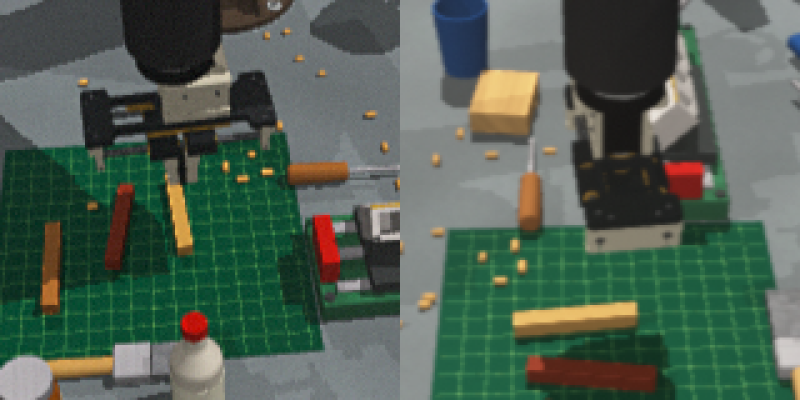

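Run:
```python
from h import *
for n,t in(("scene0",(.1837,.649,.216)),("side0",(.1837,.649,.216)),("sceneL",(.5068,-.0792,.1013))):
    c=dict(np.load(n+".npz"));P,H,S,V=feats(c)
    p=proj(c,np.array(t)-[0,0,.022]); print(n,"tip midpoint px",np.round(p,1))
    d=np.linalg.norm(P[...,:2]-np.array(t)[:2],axis=-1); m=(d<.09)&(P[...,2]>.05); 
    for b in blobs(m,20):
        q=P[b];k=np.argsort(q[:,2])[:12];print(b.sum(),q[k].mean(0).round(4),np.argwhere(b)[k].mean(0)[::-1].round(0))
    f=c["frame"].copy();cv2.circle(f,tuple(int(v) for v in p),2,(0,0,255),-1)
    u,v=int(p[0]),int(p[1]);cr=f[max(0,v-60):v+40,max(0,u-60):u+60];cv2.imwrite(f"pics/tip_{n}.png",cv2.resize(cr,(380,320),interpolation=3))
cv2.imwrite("pics/tips.png",np.hstack([cv2.imread("pics/tip_scene0.png"),cv2.imread("pics/tip_sceneL.png")]))
```

```text
scene0 tip midpoint px [467.  107.7]
3554 [0.1908 0.6547 0.2273] [473. 100.]
side0 tip midpoint px [162.   73.8]
1382 [0.1974 0.6931 0.2307] [166.  58.]
212 [0.1677 0.5958 0.2312] [153.  69.]
sceneL tip midpoint px [252.6 218.5]
8140 [ 0.5186 -0.0774  0.1155] [253. 213.]
```

View pics/tips.png

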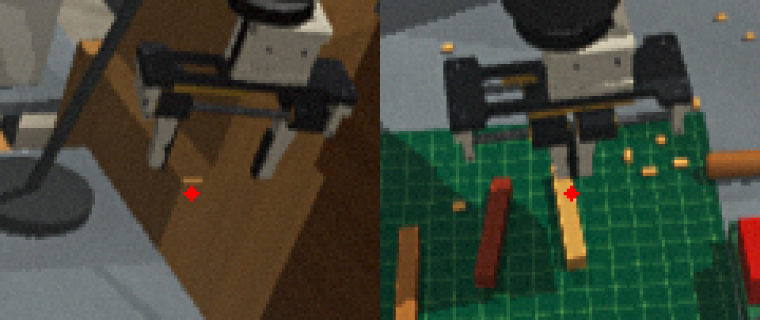

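The red dot is where the stated fingertips should be, at (191,193) and (571,193). In both views the real tips are about 34 mm higher along the tool, so they sit about 12 mm behind the reported TCP. I'll go down further, slowly, and watch the force.

```bash
python3 -m pendant '[[[0,0.1,1,0,0,0,0],[0,0,1,0,0,0,0],[0,0,1,0,0,0,0],[0,0,1,0,0,0,0],[0,0,0,0,0,0,0],[0,0,0,0,0,0,0],[0,0,0,0,0,0,0],[0,0,0,0,0,0,0]]]' >/dev/null
python3 -m pendant '[[[0,0,0.3,0,0,0,0],[0,0,0.2,0,0,0,0],[0,0,0.2,0,0,0,0],[0,0,0.2,0,0,0,0],[0,0,0.2,0,0,0,0],[0,0,0.2,0,0,0,0],[0,0,0,0,0,0,0],[0,0,0,0,0,0,0]]]' 
python3 -m pendant '[[[0,0,0,0,0,0,-1],[0,0,0,0,0,0,-1],[0,0,0,0,0,0,-1],[0,0,0,0,0,0,-1],[0,0,0,0,0,0,-1],[0,0,0,0,0,0,-1],[0,0,0,0,0,0,-1],[0,0,0,0,0,0,-1]]]' 40
```

```text
time_s: 12.5
tcp_pos: [0.5072, -0.0812, -0.0042]
eef_rot: [180.0, 0.0, 5.0]
contact_force: [-0.2, -0.9, 0.1]
gripper_width: 0.0438
gripper_force: 0.0
time_s: 13.3
tcp_pos: [0.5074, -0.0811, -0.0039]
eef_rot: [180.0, -0.0, 5.0]
contact_force: [-0.8, 0.5, 3.0]
gripper_width: 0.0175
gripper_force: 40.0
```

Gripped, with a width of 17.5 mm, but only on the upper half. I'll regrip about 5 mm lower.

```bash
python3 -m pendant '[[[0,0,0,0,0,0,-0.4],[0,0,0,0,0,0,-0.4],[0,0,0,0,0,0,-0.4],[0,0,0.1,0,0,0,-0.4],[0,0,0.1,0,0,0,-0.4],[0,0,0.05,0,0,0,-0.4],[0,0,0,0,0,0,-0.4],[0,0,0,0,0,0,-0.4]]]'
python3 -m pendant '[[[0,0,0,0,0,0,-1],[0,0,0,0,0,0,-1],[0,0,0,0,0,0,-1],[0,0,0,0,0,0,-1],[0,0,0,0,0,0,-1],[0,0,0,0,0,0,-1],[0,0,-0.2,0,0,0,-1],[0,0,-0.4,0,0,0,-1]]]' 40
python3 -m pendant '[[[0,0,-1,0,0,0,-1],[0,0,-1,0,0,0,-1],[0,0,-1,0,0,0,-1],[0,0,-1,0,0,0,-1],[0,0,-1,0,0,0,-1],[0,0,-1,0,0,0,-1],[0,0,-1,0,0,0,-1],[0,0,-1,0,0,0,-1]]]'
python3 g.py .5 .224 .25 180 0 0; python3 look.py
```

```text
time_s: 14.1
tcp_pos: [0.5073, -0.0812, -0.0091]
eef_rot: [180.0, 0.0, 5.0]
contact_force: [-0.3, 0.1, -0.4]
gripper_width: 0.0266
gripper_force: 0.0
time_s: 14.9
tcp_pos: [0.5068, -0.0812, 0.0029]
eef_rot: [180.0, 0.1, 5.0]
contact_force: [-1.1, -1.3, -0.4]
gripper_width: 0.0176
gripper_force: 40.0
time_s: 15.7
tcp_pos: [0.5071, -0.0812, 0.1647]
eef_rot: [-180.0, -0.0, 5.0]
contact_force: [-0.1, 0.4, -0.8]
gripper_width: 0.0177
gripper_force: 40.0
t 15.7 pos [ 0.5071 -0.0812  0.1647] rpy [-180.   -0.    5.] F [-0.1  0.4 -0.8] w 0.0177 gf 40.0 j [ 13.   8. -24.   0. -58.  82.]
shift units in present axes [  0.98 -15.23  -4.26]
turn units [-0.   -0.01  1.25] shift in final axes [ -0.36 -15.26  -4.27]
scene
211 [ 481.6 -154.5] 123 19 -8.9 hsv [  5. 189.  85.]
234 [ 536.9 -231.6] 124 18 -0.2 hsv [ 14. 182. 108.]
171 [ 675.3 -195.6] 67 21 -87.9 hsv [ 18. 153. 195.]
side
427 [ 477.8 -154.2] 119 23 -8.4 hsv [  6. 183.  85.]
299 [ 671.6 -210.5] 97 19 -89.9 hsv [ 18. 130. 214.]
494 [ 533.4 -231.5] 119 22 -0.6 hsv [ 14. 168. 109.]
```

```bash
python3 -m pendant '[[[0,0,-1,0,0,0.65,-1],[0,0,-1,0,0,0.6,-1],[0,-1,-1,0,0,0,-1],[0,-1,-1,0,0,0,-1],[0,-1,-0.3,0,0,0,-1],[0,-1,0,0,0,0,-1],[0,-1,0,0,0,0,-1],[0,-1,0,0,0,0,-1]]]' >/dev/null
python3 -m pendant '[[[0,-1,0,0,0,0,-1],[0,-1,0,0,0,0,-1],[0,-1,0,0,0,0,-1],[0,-1,0,0,0,0,-1],[0,-1,0,0,0,0,-1],[0,-1,0,0,0,0,-1],[0,-1,0,0,0,0,-1],[0,-1,0,0,0,0,-1]]]' >/dev/null
python3 -m pendant '[[[0,-1,0,0,0,0,-1],[0,0,0,0,1,0,-1],[0,0,0,0,1,0,-1],[0,0,0,0,1,0,-1],[0,0,0,0,1,0,-1],[0,0,0,0,1,0,-1],[0,0,0,0,1,0,-1],[0,0,0,0,1,0,-1]]]' >/dev/null
python3 -m pendant '[[[0,0,0,0,1,0,-1],[0,0,0,0,1,0,-1],[0,0,0,0,1,0,-1],[0,0,0,0,1,0,-1],[0,0,0,0,0.25,0,-1],[0,0,0,0,0,0,-1],[0,0,0,0,0,0,-1],[0,0,0,0,0,0,-1]]]' 
python3 g.py .698 .224 .193 180 -45 0
```

```text
time_s: 19.0
tcp_pos: [0.5193, 0.2331, 0.2765]
eef_rot: [178.9, -42.7, 0.0]
contact_force: [-0.9, 0.3, -0.6]
gripper_width: 0.0177
gripper_force: 40.0
t 19.0 pos [0.5193 0.2331 0.2765] rpy [178.9 -42.7   0. ] F [-0.9  0.3 -0.6] w 0.0177 gf 40.0 j [ 53.  -9. -58.  72. -36. -23.]
shift units in present axes [3.73 0.29 9.14]
turn units [0.27 0.57 0.01] shift in final axes [3.36 0.46 9.27]
```

```bash
python3 -m pendant '[[[1,0,0.5,0,0,0,-1],[1,0,0.5,0,0,0,-1],[1,0,0.5,0,0,0,-1],[0.5,0.1,1,0,0,0,-1],[0,0,1,0,0,0,-1],[0,0,1,0.1,0.2,0,-1],[0,0,1,0.1,0.2,0,-1],[0,0,0,0.1,0.2,0,-1]]]' 
python3 g.py .698 .224 .193 180 -45 0
```

```text
time_s: 19.8
tcp_pos: [0.6437, 0.2346, 0.2609]
eef_rot: [178.9, -43.4, 0.2]
contact_force: [0.1, -0.1, -0.2]
gripper_width: 0.0176
gripper_force: 40.0
t 19.8 pos [0.6437 0.2346 0.2609] rpy [178.9 -43.4   0.2] F [ 0.1 -0.1 -0.2] w 0.0176 gf 40.0 j [ 30.   2. -52.  95. -21. -29.]
shift units in present axes [-0.36  0.46  4.34]
turn units [0.24 0.41 0.05] shift in final axes [-0.48  0.53  4.32]
```

```bash
cat > kin.py <<'E'
from h import *
from scipy.optimize import least_squares
D=[([90.707,20.591,.636,-.02,-70.13,-16.506],[.18368,.64904,.21605],[179.91,0,-15.806]),
([57,16,-1,0,-73,33],[.4892,.4088,.2571],[180,0,.2]),([14,2,-18,0,-70,80],[.4898,-.0718,.2569],[180,0,4.2]),
([13,18,-33,0,-39,82],[.5071,-.0792,.0219],[180,0,5]),([13,8,-24,0,-58,82],[.5071,-.0812,.1647],[180,0,5]),
([53,-9,-58,72,-36,-23],[.5193,.2331,.2765],[178.9,-42.7,0]),([30,2,-52,95,-21,-29],[.6437,.2346,.2609],[178.9,-43.4,.2])]
E_=lambda a,t:R.from_euler(a,t,degrees=True)
def fk(q,g):
    a,h,L1,L2,L3,d,yo,off=g[:8]; q=np.asarray(q); p=q[1]-q[2]; s4=1
    A=E_("z",q[0]+off); F=A*E_("y",p)
    W=A.apply([a+L1*np.sin(np.radians(q[1])),yo,h+L1*np.cos(np.radians(q[1]))])+F.apply([L2,0,L3])
    T=F*E_("x",S4*q[3])*E_("y",-q[4])*E_("x",S6*q[5])
    return W+T.apply([d,0,0]),T
S4=S6=1
def C(g): return R.from_rotvec(g[8:11])
def res(g):
    o=[]
    for q,p,e in D:
        P,T=fk(q,g); w=3 if q[0]==90.707 else 1
        o+=list((P-p)*w)+list(((T*C(g)).inv()*E_("xyz",e)).as_rotvec()*.3*w)
    return np.array(o)
def fit():
    global S4,S6;best=None
    for S4 in(1,-1):
        for S6 in(1,-1):
            for k in range(4):
                c0=(E_("y",90)*E_("z",90*k)).as_rotvec()
                s=least_squares(res,[0,.4,.45,.4,0,.2,0,-13,*c0])
                if best is None or s.cost<best[0]: best=(s.cost,S4,S6,s.x)
    S4,S6=best[1:3];return best
if __name__=="__main__":
    b=fit();print(b[0],b[1:3],b[3].round(3));print(np.abs(res(b[3]).reshape(-1,6)).round(4))
E
python3 kin.py
```

```text
0.03416075283444974 (-1, -1) [ 0.284  0.164  0.411  0.215  0.013  0.27  -0.18   0.438  2.415 -2.43
  2.415]
[[4.940e-02 3.010e-02 2.700e-03 1.000e-04 5.000e-04 1.500e-03]
 [1.050e-02 6.400e-03 1.910e-02 1.000e-04 1.000e-04 6.000e-04]
 [4.490e-02 2.360e-02 1.410e-02 1.000e-04 1.000e-04 6.000e-04]
 [7.670e-02 3.360e-02 1.032e-01 1.000e-04 1.000e-04 5.000e-04]
 [5.150e-02 2.960e-02 3.260e-02 1.000e-04 1.000e-04 5.000e-04]
 [3.130e-02 4.640e-02 5.820e-02 7.000e-04 2.400e-03 1.300e-03]
 [6.100e-03 1.735e-01 5.230e-02 1.000e-04 4.500e-03 2.900e-03]]
```

```bash
cat > kin2.py <<'E'
from kin import *
import kin
def frames(q):
    A=E_("z",q[0]);U=A*E_("y",q[1]);F=A*E_("y",q[1]-q[2]);G=F*E_("x",-q[3]);T=G*E_("y",-q[4])*E_("x",-q[5]);return A,U,F,G,T
def row(q):
    A,U,F,G,T=frames(q);I=np.eye(3);c=lambda X,k:X.apply(I[k])
    return np.array([c(A,0),c(A,1),c(A,2),c(U,0),c(U,2),c(F,0),c(F,2),c(T,0)]).T
def solve():
    M=np.vstack([row(q) for q,_,_ in D]);b=np.hstack([p for _,p,_ in D])
    g=np.linalg.lstsq(M,b,rcond=1e-6)[0];return g,(M@g-b).reshape(-1,3)
if __name__=="__main__":
    g,e=solve();print(g.round(3));print(e.round(3))
E
python3 kin2.py
```

```text
[-0.014 -0.159  0.235  0.248  0.334  0.253  0.069  0.253]
[[-0.032 -0.051 -0.03 ]
 [-0.041 -0.01  -0.03 ]
 [ 0.04   0.04   0.029]
 [ 0.053  0.045  0.048]
 [ 0.044  0.045  0.038]
 [ 0.019 -0.018 -0.003]
 [-0.004 -0.153 -0.051]]
```

```bash
sed -i 's/c(T,0)\]/c(T,0),c(G,1),c(G*E_("y",-q[4]),1),c(T,1),c(T,2)]/' kin2.py; sed -i '/^E_=/i from plant import r as _r\n_s=_r.get_state();D.append((list(_s["joints"]),list(_s["tcp_pos"]),list(_s["eef_rot"])))' kin.py; python3 kin2.py; python3 -c "
from plant import r;print(r.get_state()['joints'])"
```

```text
[-0.001  0.004  0.203 -0.004  0.607  0.469 -0.001  0.392 -0.097 -0.097
 -0.    -0.001]
[[-0.002  0.001  0.003]
 [ 0.003 -0.001 -0.001]
 [-0.001 -0.003 -0.001]
 [ 0.     0.001  0.002]
 [-0.     0.003 -0.002]
 [ 0.002  0.     0.005]
 [-0.002 -0.002 -0.007]
 [ 0.     0.002  0.002]]
[ 30.21783754   1.65291285 -51.63296647  95.4726056  -21.20170995
 -28.77440591]
```

```bash
cat > ik.py <<'E'
from kin2 import *
G_,_=solve();lo=np.array([-176.03,-82.01,-58.28,-173.87,-174.79,-173.66]);hi=np.array([176.03,121.73,71.71,95.51,-.11,173.66])
M0=np.mean([(frames(q)[4].inv()*E_("xyz",e)).as_rotvec() for q,_,e in D[:1]],0);CT=R.from_rotvec(M0)
def pose(q): return row(q)@G_,frames(q)[4]*CT
def ik(p,Rt,q0):
    f=lambda q:np.r_[(pose(q)[0]-p)*10,(pose(q)[1].inv()*Rt).as_rotvec()*3]
    s=least_squares(f,np.clip(q0,lo+.1,hi-.1),bounds=(lo,hi),x_scale=50.);return s.x,s.cost
def sols(p,Rt,n=30,seed=0):
    g=np.random.default_rng(seed);out=[]
    for _ in range(n):
        q,c=ik(p,Rt,lo+g.random(6)*(hi-lo))
        if c<1e-5 and not any(np.abs(q-o).max()<2 for o in out): out.append(q)
    return out
E
cat > t.py <<'E'
from ik import *
print(CT.as_matrix().round(2).tolist())
M=np.array([.589,.224,.1096]);a=np.array([1,0,1])/2**.5
for th in(45,35,25,15):
  for fl in(0,180):
    Rt=E_("xyz",[180,-th,0])*E_("z",fl)
    # blank axis passes the grip point: 41 from centre, 18 behind TCP
    for out in(95,5):
        p=M+a*(out+41)/1000+.018*Rt.apply([0,0,1])
        for q in sols(p,Rt): print(th,fl,out,p.round(3),q.round(0))
E
timeout 500 python3 t.py
```

```text
[[0.0, -0.0, 1.0], [-1.0, 0.0, 0.0], [-0.0, -1.0, -0.0]]
35 0 95 [0.695 0.224 0.191] [ 26.  10. -47.  86. -15. -18.]
35 180 95 [0.695 0.224 0.191] [ 26.  10. -47.  86. -15. 162.]
25 0 95 [0.693 0.224 0.189] [ 39.  14. -29.  32. -31.  25.]
25 0 5 [0.629 0.224 0.126] [ 39.  12. -46.  52. -20.   3.]
25 180 95 [0.693 0.224 0.189] [  39.   14.  -29.   31.  -31. -154.]
15 0 95 [0.69  0.224 0.188] [ 38.  18. -14.  13. -47.  44.]
15 0 5 [0.626 0.224 0.125] [ 42.  16. -27.  17. -36.  35.]
15 180 95 [0.69  0.224 0.188] [  38.   18.  -14.   13.  -47. -136.]
15 180 5 [0.626 0.224 0.125] [  42.   16.  -27.   17.  -36. -144.]
```

```bash
cat > t2.py <<'E'
from ik import *
q0=[15,10,-20,5,-80,75]
for nm,p,yw in(("b3",(.507,-.081),5),("b2",(.520,-.161),-8.5),("b0",(.575,-.232),0)):
    for th in(30,):
        for z in(-.006,.12):
            Rt=E_("xyz",[180,th,yw]); pp=np.array([*p,z]); q,c=ik(pp,Rt,q0); print(nm,th,z,q.round(0),"%.1e"%c)
M=np.array([.589,0,.1096]);a=np.array([1,0,1])/2**.5
for y in(.224,.180,.136):
    Rt=E_("xyz",[180,-15,0])
    for out in(95,50,5):
        p=M+[0,y,0]+a*(out+41)/1000+.018*Rt.apply([0,0,1]); q,c=ik(p,Rt,[40,15,-20,15,-40,40]);print(y,out,p.round(3),q.round(0),"%.1e"%c)
E
python3 t2.py
python3 g.py .507 -.0812 .25 180 0 5
```

```text
b3 30 -0.006 [ 10.  38.  -9.  -3. -73.  86.] 2.1e-20
b3 30 0.12 [ 10.  30.  -4.  -3. -86.  85.] 1.4e-28
b2 30 -0.006 [ -0.  40.  -4.  -4. -76.  84.] 1.8e-30
b2 30 0.12 [ -0.  32.   1.  -4. -88.  83.] 5.5e-25
b0 30 -0.006 [ -3.  45.   4.   2. -79.  92.] 4.1e-25
b0 30 0.12 [ -3.  38.   9.   2. -91.  93.] 1.7e-28
0.224 95 [0.69  0.224 0.188] [ 38.  18. -14.  13. -47.  44.] 6.1e-24
0.224 50 [0.658 0.224 0.157] [ 40.  17. -21.  14. -42.  40.] 7.3e-28
0.224 5 [0.626 0.224 0.125] [ 42.  16. -27.  17. -36.  35.] 8.3e-20
0.18 95 [0.69  0.18  0.188] [ 35.  17. -16.  12. -46.  48.] 8.4e-20
0.18 50 [0.658 0.18  0.157] [ 36.  16. -22.  14. -41.  44.] 1.3e-30
0.18 5 [0.626 0.18  0.125] [ 38.  15. -29.  16. -35.  40.] 9.6e-30
0.136 95 [0.69  0.136 0.188] [ 31.  16. -17.  11. -45.  52.] 2.0e-30
0.136 50 [0.658 0.136 0.157] [ 33.  15. -23.  13. -40.  49.] 2.4e-29
0.136 5 [0.626 0.136 0.125] [ 34.  14. -30.  15. -35.  44.] 3.7e-27
t 19.8 pos [0.6437 0.2346 0.2609] rpy [178.9 -43.4   0.2] F [ 0.1 -0.1 -0.2] w 0.0176 gf 40.0 j [ 30.   2. -52.  95. -21. -29.]
shift units in present axes [-5.39 15.84 -4.03]
turn units [  0.72 -10.83  -1.24] shift in final axes [-8.19 15.13  0.55]
```

```bash
python3 -m pendant '[[[0,0,0,0,-1,0,-1],[0,0,0,0,-1,0,-1],[0,0,0,0,-1,0,-1],[0,0,0,0,-1,0,-1],[0,0,0,0,-1,0,-1],[0,0,0,0,-1,0,-1],[0,0,0,0,-1,0,-1],[0,0,0,0,-1,0,-1]]]' >/dev/null
python3 -m pendant '[[[0,0,0,0,-1,0,-1],[0,0,0,0,-1,0,-1],[0,0,0,0,-0.8,0,-1],[0,0,0,0,0,0,-1],[0,0,0,0,0,0,-1],[0,0,0,0,0,0,-1],[0,0,0,0,0,0,-1],[0,0,0,0,0,0,-1]]]' >/dev/null
python3 g.py .507 -.0812 .1 180 0 0
```

```text
t 21.4 pos [0.6513 0.2307 0.2709] rpy [179.1  -5.5  -1. ] F [ 0.4 -1.   0.4] w 0.0175 gf 40.0 j [ 38.  17.   1.   4. -70.  50.]
shift units in present axes [-7.74 15.59  8.08]
turn units [ 0.23 -1.38 -0.25] shift in final axes [-7.21 15.59  8.55]
```

```bash
python3 -m pendant '[[[0,0,0,0.2,-0.7,-0.2,-1],[0,0,0,0,-0.7,0,-1],[0,1,0,0,0,0,-1],[-0.5,1,0,0,0,0,-1],[-0.5,1,0,0,0,0,-1],[-0.5,1,0,0,0,0,-1],[-0.5,1,0,0,0,0,-1],[-0.5,1,0,0,0,0,-1]]]' >/dev/null
python3 -m pendant '[[[-0.5,1,0,0,0,0,-1],[-0.5,1,0,0,0,0,-1],[-0.5,1,0,0,0,0,-1],[-0.5,1,0,0,0,0,-1],[-0.5,1,0.5,0,0,0,-1],[-0.5,1,0.5,0,0,0,-1],[-0.5,1,0.5,0,0,0,-1],[-0.5,1,0.5,0,0,0,-1]]]' >/dev/null
python3 -m pendant '[[[-0.5,1,1,0,0,0,-1],[-0.2,0.6,1,0,0,0,-1],[0,0,1,0,0,0,-1],[0,0,1,0,0,0,-1],[0,0,1,0,0,0,-1],[0,0,0,0,0,0,-1],[0,0,0,0,0,0,-1],[0,0,0,0,0,0,-1]]]' >/dev/null
python3 g.py .507 -.0812 -.008 180 0 0; python3 look.py
```

```text
t 23.8 pos [ 0.5067 -0.0813  0.1328] rpy [179.9   0.   -0.3] F [-0.   0.   0.4] w 0.0178 gf 40.0 j [ 13.  10. -26.   0. -54.  77.]
shift units in present axes [ 0.02 -0.02  7.04]
turn units [ 0.03  0.01 -0.06] shift in final axes [ 0.01 -0.01  7.04]
scene
208 [ 482.2 -154.7] 120 19 -8.3 hsv [  6. 188.  84.]
231 [ 536.1 -231.8] 122 18 0.1 hsv [ 14. 182. 108.]
171 [ 676.  -197.3] 65 19 89.6 hsv [ 18. 153. 195.]
side
430 [ 478.4 -155.3] 118 21 -9.4 hsv [  6. 183.  85.]
300 [ 671.6 -211.3] 95 19 88.7 hsv [ 18. 129. 216.]
493 [ 533.3 -231.9] 119 21 1.1 hsv [ 14. 168. 110.]
```

```bash
python3 -m pendant '[[[0,0,1,0,0,0,-1],[0,0,1,0,0,0,-1],[0,0,1,0,0,0,-1],[0,0,1,0,0,0,-1],[0,0,1,0,0,0,-1],[0,0,1,0,0,0,-1],[0,0,0.6,0,0,0,-1],[0,0,0.3,0,0,0,-1]]]'
python3 -m pendant '[[[0,0,0.1,0,0,0,-1],[0,0,0,0,0,0,-1],[0,0,0,0,0,0,0],[0,0,0,0,0,0,0],[0,0,0,0,0,0,0],[0,0,0,0,0,0,0],[0,0,0,0,0,0,0],[0,0,0,0,0,0,0]]]'
python3 -m pendant '[[[0,0,-0.5,0,0,0,0],[0,0,-1,0,-0.5,0,0],[0,0,0,0,-1,0,0],[0,0,0,0,-1,0,0],[0,0,0,0,-1,0,0],[0,0,0,0,-1,0,0],[0,0,0,0,-1,0,0],[0,0,0,0,-1,0,0]]]'
python3 -m pendant '[[[0,0,0,0,-1,0,0],[0,0,0,0,0,0,0],[0,0,0,0,0,0,0],[0,0,0,0,0,0,0],[0,0,0,0,0,0,0],[0,0,0,0,0,0,0],[0,0,0,0,0,0,0],[0,0,0,0,0,0,0]]]'
python3 look.py; python3 g.py .500 -.0812 -.004 180 30 0
```

```text
time_s: 24.7
tcp_pos: [0.5056, -0.0815, -0.007]
eef_rot: [179.9, 0.2, -0.3]
contact_force: [0.1, -0.2, 0.4]
gripper_width: 0.0174
gripper_force: 40.0
time_s: 25.5
tcp_pos: [0.5058, -0.0815, -0.0084]
eef_rot: [179.9, 0.1, -0.3]
contact_force: [-0.8, -0.7, 0.9]
gripper_width: 0.0437
gripper_force: 0.0
time_s: 26.3
tcp_pos: [0.5062, -0.0814, 0.0225]
eef_rot: [179.9, 26.2, -0.3]
contact_force: [-0.5, -0.5, -0.3]
gripper_width: 0.044
gripper_force: 0.0
time_s: 27.1
tcp_pos: [0.5058, -0.0814, 0.0218]
eef_rot: [179.8, 30.1, -0.3]
contact_force: [0.7, 0.1, -0.1]
gripper_width: 0.0434
gripper_force: 0.0
scene
230 [ 535.1 -231.7] 125 18 0.3 hsv [ 14. 179. 115.]
168 [ 675.8 -197.4] 65 21 89.8 hsv [ 17. 153. 133.]
side
321 [457.5 -79.9] 105 23 0.3 hsv [ 20. 132. 232.]
433 [ 477.8 -154.2] 119 22 -9.2 hsv [  6. 183. 156.]
297 [ 671.1 -211.3] 96 19 89.9 hsv [ 17. 135. 151.]
486 [ 533.4 -231.8] 119 22 0.6 hsv [ 13. 168. 119.]
t 27.2 pos [ 0.5058 -0.0814  0.0217] rpy [179.8  30.1  -0.3] F [ 0.6 -0.3 -0.6] w 0.0437 gf 0.0 j [  9.  36.  -7.  -5. -77.  83.]
shift units in present axes [ 0.39 -0.01  1.26]
turn units [-0.    0.03 -0.07] shift in final axes [ 0.39 -0.01  1.26]
```

```bash
python3 -m pendant '[[[0.39,0,0.5,0,0,0,0],[0,0,0.4,0,0,0,0],[0,0,0.25,0,0,0,0],[0,0,0.1,0,0,0,0],[0,0,0,0,0,0,0],[0,0,0,0,0,0,0],[0,0,0,0,0,0,-1],[0,0,0,0,0,0,-1]]]' 40
python3 -m pendant '[[[0,0,0,0,0,0,-1],[0,0,0,0,0,0,-1],[0,0,0,0,0,0,-1],[0,0,0,0,0,0,-1],[0,0,0,0,0,0,-1],[0,0,0,0,0,0,-1],[0,0,0,0,0,0,-1],[0,0,0,0,0,0,-1]]]' 40
python3 g.py
python3 -m pendant '[[[-0.1,0,-0.2,0,0,0,-1],[-0.2,0,-0.4,0,0,0,-1],[-0.5,0,-1,0,0,0,-1],[-0.5,0,-1,0,0,0,-1],[-0.5,0,-1,0,0,0,-1],[-0.5,0,-1,0,0,0,-1],[-0.5,0,-1,0,0,0,-1],[-0.5,0,-1,0,0,0,-1]]]' 40
cat > place.py <<'E'
# usage: place.py pocket_y_world out_mm [cx cz: blank centre in tool axes] [dM x,z]
import sys; from g import *
def tcp(y,out,cx=-.0368,cz=.0062,M=(.589,.1096),cy=0):
    Rt=R.from_euler("xyz",[180,-15,0],degrees=True)
    C=np.array([M[0],y,M[1]])+np.array([1,0,1])/2**.5*out/1000
    return C-Rt.apply([cx,cy,cz])
if __name__=="__main__":
    a=[float(v) for v in sys.argv[1:]]; p=tcp(*a); print("target",p.round(4)); to(p,[180,-15,0])
E
python3 place.py .224 95
```

```text
time_s: 28.0
tcp_pos: [0.4998, -0.0815, -0.0038]
eef_rot: [179.8, 30.2, -0.3]
contact_force: [0.1, 0.8, 4.8]
gripper_width: 0.0331
gripper_force: 2.2
time_s: 28.8
tcp_pos: [0.4998, -0.0815, -0.0039]
eef_rot: [179.8, 30.2, -0.3]
contact_force: [-0.6, -0.2, 5.8]
gripper_width: 0.0179
gripper_force: 41.7
t 28.8 pos [ 0.4998 -0.0815 -0.0039] rpy [179.8  30.2  -0.3] F [-0.6 -0.2  5.8] w 0.0179 gf 41.7 j [  9.  37.  -9.  -5. -74.  83.]
time_s: 29.6
tcp_pos: [0.5092, -0.0811, 0.1447]
eef_rot: [179.9, 30.1, -0.3]
contact_force: [-0.3, 0.0, -0.9]
gripper_width: 0.0177
gripper_force: 40.0
target [0.6901 0.224  0.1923]
t 29.6 pos [ 0.5092 -0.0811  0.1447] rpy [179.9  30.1  -0.3] F [-0.3  0.  -0.9] w 0.0177 gf 40.0 j [  9.  29.  -1.  -5. -90.  82.]
shift units in present axes [  6.55 -15.29  -6.59]
turn units [ 0.02 11.28 -0.07] shift in final axes [  9.36 -15.25   0.04]
```

```bash
python3 -m pendant '[[[0,0,-1,0,1,0,-1],[0,0,-1,0,1,0,-1],[0,0,-1,0,1,0,-1],[0,0,-1,0,1,0,-1],[0,0,-1,0,1,0,-1],[0,0,-1,0,1,0,-1],[0,-1,-0.5,0,1,0,-1],[0,-1,0,0,0.5,0,-1]]]' >/dev/null
python3 -m pendant '[[[0,-1,0,0,0,0,-1],[0,-1,0,0,0,0,-1],[0,-1,0,0,0,0,-1],[0,-1,0,0,0,0,-1],[0,-1,0,0,0,0,-1],[0,-1,0,0,0,0,-1],[0,-1,0,0,0,0,-1],[0,-1,0,0,0,0,-1]]]' >/dev/null
python3 -m pendant '[[[0,-1,0,0,0,0,-1],[0,-1,0,0,0,0,-1],[0,-1,0,0,0,0,-1],[0,-1,0,0,0,0,-1],[0,-1,0,0,0,0,-1],[0,0,0,0,0,0,-1],[0,0,0,0,0,0,-1],[0,0,0,0,0,0,-1]]]'
python3 place.py .224 110
```

```text
time_s: 32.0
tcp_pos: [0.5526, 0.2189, 0.2643]
eef_rot: [179.8, 0.2, -0.3]
contact_force: [-0.9, 0.0, 0.2]
gripper_width: 0.0173
gripper_force: 40.0
target [0.7007 0.224  0.2029]
t 32.0 pos [0.5526 0.2189 0.2643] rpy [179.8   0.2  -0.3] F [-0.9  0.   0.2] w 0.0173 gf 40.0 j [ 40.  12.  -6.   0. -73.  49.]
shift units in present axes [ 7.41 -0.3   3.05]
turn units [ 0.05  3.79 -0.06] shift in final axes [ 6.36 -0.26  4.88]
```

```bash
python3 -m pendant '[[[1,0,0,0,0,0,-1],[1,0,0,0,0.95,0,-1],[1,0,0,0,0.95,0,-1],[1,0,0,0,0.95,0,-1],[1,0,0,0,0.95,0,-1],[1,0,0,0,0,0,-1],[0.5,-0.3,0,0,0,0,-1],[0,0,0,0,0,0,-1]]]' >/dev/null
python3 place.py .224 110
cat > seg.py <<'E'
# blank in rack frame from both views: s along bores from mouth plane, t across, y
from h import *; from plant import vision; import sys
def run(tag,hue):
    for n in("scene","side"):
        c=vision.capture(n);np.savez(n+"L.npz",**c);cv2.imwrite(f"pics/{n}{tag}.png",c["frame"])
        P,H,S,V=feats(c);x,y,z=np.moveaxis(P,-1,0)
        m=(x>.45)&(x<.85)&(y>.08)&(y<.34)&(z>.10)&(H>=hue[0])&(H<=hue[1])&(S>90)&(V>50)
        for b in blobs(m,30):
            p=P[b];print(n,b.sum(),"y lo/mid/hi",np.percentile(p[:,1],[2,50,98]).round(4),end=" ")
            q=p[:,[0,2]].mean(0);u=np.linalg.svd(p-p.mean(0),full_matrices=0)[2][0];u*=np.sign(u[0])
            s=(p[:,0]+p[:,2])/2**.5;t=(p[:,2]-p[:,0])/2**.5;print("axis",u.round(3),"s",np.percentile(s,[1,99]).round(4),"t",np.percentile(t,[1,50,99]).round(4))
if __name__=="__main__": run(sys.argv[1],[int(v) for v in sys.argv[2:4]])
E
```

```text
target [0.7007 0.224  0.2029]
t 32.8 pos [0.6822 0.2246 0.28  ] rpy [179.9 -15.1  -0.3] F [ 0.2 -0.6 -2.2] w 0.0177 gf 40.0 j [ 39.  14.  -6.  11. -58.  46.]
shift units in present axes [-0.11  0.02  3.97]
turn units [ 0.05 -0.02 -0.07] shift in final axes [-0.1   0.03  3.97]
```

```bash
python3 -m pendant '[[[-0.1,0,0.8,0,0,0,-1],[0,0,0.8,0,0,0,-1],[0,0,0.8,0,0,0,-1],[0,0,0.8,0,0,0,-1],[0,0,0.5,0,0,0,-1],[0,0,0.3,0,0,0,-1],[0,0,0,0,0,0,-1],[0,0,0,0,0,0,-1]]]'
python3 seg.py p1 15 28
python3 - <<'E'
import cv2,numpy as np
a=cv2.imread("pics/scenep1.png")[170:270,290:450];b=cv2.imread("pics/sidep1.png")[120:240,210:350]
cv2.imwrite("pics/p1.png",np.hstack([cv2.resize(a,(400,300),interpolation=3),cv2.resize(b,(400,300),interpolation=3)]))
E
```

```text
time_s: 33.6
tcp_pos: [0.7001, 0.2243, 0.2027]
eef_rot: [179.9, -15.1, -0.2]
contact_force: [-0.0, -0.0, 0.4]
gripper_width: 0.0178
gripper_force: 40.0
scene 46 y lo/mid/hi [0.2579 0.2891 0.3081] axis [ 0.783 -0.598  0.17 ] s [0.8207 0.8792] t [-0.0153  0.0068  0.0255]
scene 35 y lo/mid/hi [0.1829 0.1921 0.2038] axis [0.158 0.983 0.093] s [0.6707 0.6847] t [-0.2569 -0.2532 -0.2499]
scene 120 y lo/mid/hi [0.183  0.2202 0.2638] axis [ 0.007 -1.     0.003] s [0.6879 0.7183] t [-0.2784 -0.2744 -0.2709]
scene 51 y lo/mid/hi [0.1441 0.1884 0.242 ] axis [ 0.    -1.    -0.013] s [0.4889 0.5733] t [-0.3249 -0.323  -0.3174]
scene 39 y lo/mid/hi [0.2114 0.216  0.225 ] axis [ 0.774 -0.134  0.619] s [0.5468 0.6277] t [-0.3491 -0.3386 -0.3317]
scene 71 y lo/mid/hi [0.2158 0.2235 0.2329] axis [ 0.664 -0.313  0.679] s [0.6016 0.6649] t [-0.3487 -0.3395 -0.3302]
side 274 y lo/mid/hi [0.2129 0.2181 0.2317] axis [0.69  0.    0.724] s [0.5457 0.6393] t [-0.3454 -0.3327 -0.3259]
```

View pics/p1.png

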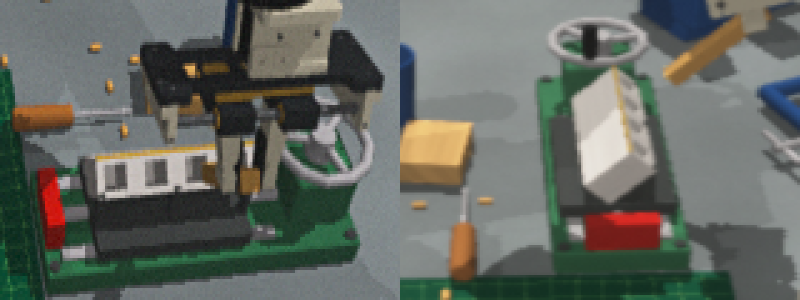

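The crops show the blank at about (230,178) lined up with the third mouth, and the side view gives the same alignment. The measured y and t agree with the bore to within 2 mm, so I'll insert it.

```bash
python3 -m pendant '[[[-0.65,0,0.375,0,0,0,-1],[-0.65,0,0.375,0,0,0,-1],[-0.65,0,0.375,0,0,0,-1],[-0.43,0,0.25,0,0,0,-1],[-0.22,0,0.125,0,0,0,-1],[0,0,0,0,0,0,-1],[0,0,0,0,0,0,-1],[0,0,0,0,0,0,-1]]]'
python3 -m pendant '[[[-0.26,0,0.15,0,0,0,-1],[-0.26,0,0.15,0,0,0,-1],[-0.26,0,0.15,0,0,0,-1],[-0.26,0,0.15,0,0,0,-1],[-0.26,0,0.15,0,0,0,-1],[-0.26,0,0.15,0,0,0,-1],[0,0,0,0,0,0,-1],[0,0,0,0,0,0,-1]]]'
python3 place.py .224 5
```

```text
time_s: 34.5
tcp_pos: [0.6581, 0.2245, 0.1602]
eef_rot: [179.9, -15.1, -0.2]
contact_force: [-0.1, 0.3, 0.3]
gripper_width: 0.0173
gripper_force: 40.0
time_s: 35.3
tcp_pos: [0.632, 0.2244, 0.1342]
eef_rot: [179.9, -15.1, -0.2]
contact_force: [-0.4, 0.0, -0.3]
gripper_width: 0.0178
gripper_force: 40.0
target [0.6265 0.224  0.1286]
t 35.3 pos [0.632  0.2244 0.1342] rpy [179.9 -15.1  -0.2] F [-0.4  0.  -0.3] w 0.0178 gf 40.0 j [ 42.  16. -26.  17. -38.  36.]
shift units in present axes [-0.34  0.02  0.19]
turn units [ 0.05 -0.02 -0.05] shift in final axes [-0.34  0.02  0.19]
```

```bash
python3 -m pendant '[[[-0.09,0,0.05,0,0,0,-1],[-0.09,0,0.05,0,0,0,-1],[-0.09,0,0.05,0,0,0,-1],[0,0,0,0,0,0,-1],[0,0,0,0,0,0,-1],[0,0,0,0,0,0,-1],[0,0,0,0,0,0,-1],[0,0,0,0,0,0,-1]]]'
python3 -m pendant '[[[-0.06,0,0.035,0,0,0,-1],[-0.06,0,0.035,0,0,0,-1],[0,0,0,0,0,0,-1],[0,0,0,0,0,0,-1],[0,0,0,0,0,0,-1],[0,0,0,0,0,0,-1],[0,0,0,0,0,0,-1],[0,0,0,0,0,0,-1]]]'
```

```text
time_s: 36.1
tcp_pos: [0.6276, 0.2243, 0.1299]
eef_rot: [179.9, -15.1, -0.2]
contact_force: [0.0, 0.5, -0.7]
gripper_width: 0.0173
gripper_force: 40.0
time_s: 36.9
tcp_pos: [0.6262, 0.2247, 0.1285]
eef_rot: [179.9, -15.1, -0.2]
contact_force: [4.1, -0.9, 5.3]
gripper_width: 0.0174
gripper_force: 40.0
```

Contact came at the expected depth, so the blank is on the bottom. Releasing and backing off.

```bash
python3 -m pendant '[[[0,0,0,0,0,0,-0.3],[0,0,0,0,0,0,-0.3],[0,0,0,0,0,0,-0.3],[0,0,0,0,0,0,-0.3],[0,0,-0.5,0,0,0,-0.3],[0,0,-1,0,0,0,-0.3],[0,0,-1,0,0,0,-0.3],[0,0,-1,0,0,0,-0.3]]]'
python3 -m pendant '[[[0,0,-1,0,0,0,0],[0,0,-1,0,0,0,0],[0,0,-1,0,-0.75,0,0],[0,0,0,0,-1,0,0],[0,1,0,0,-1,0,0],[0,1,0,0,-1,0,0],[0,1,0,0,0,0,0],[0,1,0,0,0,0,0]]]'
python3 seg.py p2 15 28|grep -v "s \[0.[678]"; python3 look.py; python3 g.py .520 -.161 .12 180 30 -8.5
```

```text
time_s: 37.7
tcp_pos: [0.607, 0.2245, 0.1967]
eef_rot: [179.9, -15.1, -0.2]
contact_force: [0.2, -0.1, 1.7]
gripper_width: 0.0307
gripper_force: 0.0
time_s: 38.5
tcp_pos: [0.5916, 0.1435, 0.2534]
eef_rot: [179.9, -0.1, -0.3]
contact_force: [0.4, 0.2, -0.1]
gripper_width: 0.044
gripper_force: 0.0
scene 82 y lo/mid/hi [0.1203 0.1999 0.2853] axis [ 0.018 -1.     0.007] s [0.4897 0.4988] t [-0.3251 -0.3228 -0.3205]
scene
206 [ 482.3 -154.9] 119 19 -8.5 hsv [  5. 185.  87.]
232 [ 537.1 -231.7] 123 18 -0.3 hsv [ 14. 184. 180.]
170 [ 676.4 -197. ] 64 20 -89.4 hsv [ 18. 152. 164.]
side
429 [ 477.8 -154.8] 119 22 -9.0 hsv [  6. 185.  83.]
297 [ 671.1 -210.8] 96 19 89.2 hsv [ 17. 135. 146.]
483 [ 533.6 -231.4] 119 22 -0.2 hsv [ 14. 164. 159.]
t 38.7 pos [0.5909 0.1439 0.2541] rpy [ 1.799e+02 -1.000e-01 -3.000e-01] F [-0.5  0.7  0.7] w 0.0434 gf 0.0 j [ 32.  13.  -5.   0. -72.  57.]
shift units in present axes [-3.48 15.25  6.73]
turn units [ 0.56 -7.52  1.99] shift in final axes [ 2.27 15.6   6.43]
```

```bash
python3 -m pendant '[[[0,1,0,0,0,0,0],[0,1,0,0,0,0,0],[-0.4,1,0,0,0,0,0],[-0.5,1,0,0,0,0,0],[-0.5,1,0,0,0,0,0],[-0.5,1,0,0,0,0,0],[-0.5,1,0,0,0,0,0],[-0.5,1,0,0,0,0,0]]]' >/dev/null
python3 -m pendant '[[[-0.5,1,0.5,0,0,0,0],[-0.4,1,0.5,0,0,0,0],[0,1,0.5,0,0,0,0],[0,1,0.5,0,0,0,0],[0,1,0.5,0,0,0,0],[0,1,0.5,0,0,0,0],[0,1,0.5,0,0,1,0],[0,0,0.5,0,0,1,0]]]' >/dev/null
python3 -m pendant '[[[0,0,0,0,-1,0,0],[0,0,0,0,-1,0,0],[0,0,0,0,-1,0,0],[0,0,0,0,-1,0,0],[0,0,0,0,-1,0,0],[0,0,0,0,-1,0,0],[0,0,0,0,-1,0,0],[0,0,0,0,-0.5,0,0]]]' >/dev/null
python3 seg.py p3 15 28|grep -v "s \[0.[678]"; python3 look.py; python3 g.py .5146 -.160 -.003 180 30 -8.6
```

```text
scene 82 y lo/mid/hi [0.1202 0.2002 0.2839] axis [ 0.011 -1.    -0.002] s [0.4896 0.4983] t [-0.3251 -0.3228 -0.3205]
scene
208 [ 482.3 -154.6] 121 19 -8.4 hsv [  5. 203. 152.]
234 [ 534.6 -231.9] 125 18 0.1 hsv [ 14. 183. 118.]
167 [ 674.5 -197. ] 64 21 -89.8 hsv [ 18. 152. 207.]
side
428 [ 478.  -154.1] 119 22 -8.7 hsv [  6. 181. 166.]
301 [ 671.4 -211. ] 96 19 89.4 hsv [ 19. 126. 226.]
487 [ 533.6 -231.6] 119 21 0.4 hsv [ 14. 165. 119.]
t 41.3 pos [ 0.5139 -0.1556  0.174 ] rpy [179.9  29.9  -8.4] F [-1.  -0.6  0.3] w 0.0438 gf 0.0 j [  1.  29.   3.  -4. -94.  82.]
shift units in present axes [4.47 0.19 7.64]
turn units [ 0.06 -0.03  0.05] shift in final axes [4.48 0.21 7.63]
```

```bash
cat > rk.py <<'E'
from h import *
import sys
for n in("scene","side"):
    c=dict(np.load(n+"L.npz"));P,H,S,V=feats(c);x,y,z=np.moveaxis(P,-1,0);s=(x+z)/2**.5;t=(z-x)/2**.5
    m=(s>.505)&(s<.64)&(t>-.37)&(t<-.30)&(y>.07)&(y<.32)
    for b in blobs(m,10): print(n,b.sum(),"y",np.percentile(y[b],[3,97]).round(4),"s",np.percentile(s[b],[2,98]).round(4),"t",np.percentile(t[b],[3,97]).round(4),np.median(np.c_[H[b],S[b],V[b]],0))
    print()
E
python3 rk.py
```

```text
scene 118 y [0.2153 0.2331] s [0.5072 0.5619] t [-0.3587 -0.3369] [ 17. 159. 151.]

side 155 y [0.2135 0.2333] s [0.5058 0.5584] t [-0.3517 -0.3329] [ 17. 145. 157.]
```

Blank3 is on the bottom, standing 65 mm out in both views. Next is blank2.

```bash
python3 -m pendant '[[[1,0,0.5,0,0,0,0],[1,0,0.5,0,0,0,0],[1,0,0.5,0,0,0,0],[1,0.2,0.5,0,0,0,0],[0.47,0,1,0,0,0,0],[0,0,1,0,0,0,0],[0,0,1,0,0,0,0],[0,0,1,0,0,0,0]]]' >/dev/null
python3 -m pendant '[[[0,0,0.7,0,0,0,0],[0,0,0.5,0,0,0,0],[0,0,0.3,0,0,0,0],[0,0,0.1,0,0,0,0],[0,0,0,0,0,0,0],[0,0,0,0,0,0,0],[0,0,0,0,0,0,0],[0,0,0,0,0,0,-1]]]' 40
python3 -m pendant '[[[0,0,0,0,0,0,-1],[0,0,0,0,0,0,-1],[0,0,0,0,0,0,-1],[0,0,0,0,0,0,-1],[0,0,0,0,0,0,-1],[0,0,0,0,0,0,-1],[0,0,0,0,0,0,-1],[0,0,0,0,0,0,-1]]]' 40
python3 g.py
```

```text
time_s: 42.9
tcp_pos: [0.5155, -0.1597, -0.0019]
eef_rot: [179.9, 29.9, -8.3]
contact_force: [-0.8, -1.0, -0.4]
gripper_width: 0.0402
gripper_force: 0.0
time_s: 43.7
tcp_pos: [0.5152, -0.1597, -0.0021]
eef_rot: [179.9, 29.9, -8.3]
contact_force: [-1.0, 0.0, 0.7]
gripper_width: 0.0179
gripper_force: 40.0
t 43.7 pos [ 0.5152 -0.1597 -0.0021] rpy [179.9  29.9  -8.3] F [-1.   0.   0.7] w 0.0179 gf 40.0 j [  0.  39.  -5.  -4. -76.  83.]
```

```bash
python3 -m pendant '[[[-0.1,0,-0.2,0,0,0,-1],[-0.2,0,-0.4,0,0,0,-1],[-0.5,0,-1,0,0,0,-1],[-0.5,0,-1,0,0,0,-1],[-0.5,0,-1,0,0,0,-1],[-0.5,0,-1,0,0,0,-1],[-0.5,0,-1,0,0,0,-1],[-0.5,0,-1,0,0,0,-1]]]' >/dev/null
python3 -m pendant '[[[0,0,-1,0,1,0,-1],[0,0,-1,0,1,0,-1],[0,0,-1,0,1,0,-1],[0,0,-1,0,1,0,-1],[0,0,-1,0,1,0,-1],[0,0,-1,0,1,0,-1],[0,0,-0.5,0,1,0,-1],[0,0,0,0,0.5,0,-1]]]' 
python3 -m pendant '[[[0,-1,0,0,0,-1,-1],[0,-1,0,0,0,-1,-1],[0,-1,0,0,0,-0.1,-1],[0,-1,0,0,0,0,-1],[0,-1,0,0,0,0,-1],[0,-1,0,0,0,0,-1],[0,-1,0,0,0,0,-1],[0,-1,0,0,0,0,-1]]]' >/dev/null
python3 -m pendant '[[[0,-1,0,0,0,0,-1],[0,-1,0,0,0,0,-1],[0,-1,0,0,0,0,-1],[0,-1,0,0,0,0,-1],[0,-1,0,0,0,0,-1],[0,-1,0,0,0,0,-1],[0,-1,0,0,0,0,-1],[0,-1,0,0,0,0,-1]]]'
python3 place.py .180 110 -.0364 .0082
```

```text
time_s: 45.3
tcp_pos: [0.5653, -0.1664, 0.2709]
eef_rot: [179.9, -0.5, -8.3]
contact_force: [-0.0, 1.4, -0.2]
gripper_width: 0.0176
gripper_force: 40.0
time_s: 46.9
tcp_pos: [0.5686, 0.1541, 0.2674]
eef_rot: [179.9, -0.1, 0.1]
contact_force: [1.0, -0.5, 0.5]
gripper_width: 0.0178
gripper_force: 40.0
target [0.6998 0.18   0.2047]
t 46.9 pos [0.5686 0.1541 0.2674] rpy [ 1.799e+02 -1.000e-01  1.000e-01] F [ 1.  -0.5  0.5] w 0.0178 gf 40.0 j [ 34.  11.  -6.   0. -73.  56.]
shift units in present axes [ 6.56 -1.28  3.14]
turn units [0.02 3.73 0.04] shift in final axes [ 5.53 -1.29  4.72]
```

```bash
python3 -m pendant '[[[1,-0.65,0,0,0,0,-1],[1,-0.65,0,0,0,0,-1],[1,0,0,0,0.95,0,-1],[1,0,0,0,0.95,0,-1],[1,0,0,0,0.95,0,-1],[0.7,0,0,0,0.9,0,-1],[0,0,0,0,0,0,-1],[0,0,0,0,0,0,-1]]]' >/dev/null
python3 place.py .180 110 -.0364 .0082
```

```text
target [0.6998 0.18   0.2047]
t 47.7 pos [0.6815 0.1795 0.2737] rpy [179.9 -15.    0.2] F [ 0.3  1.2 -0.8] w 0.0177 gf 40.0 j [ 35.  13.  -8.  10. -57.  50.]
shift units in present axes [-0.01 -0.03  3.57]
turn units [0.02 0.01 0.04] shift in final axes [-0.01 -0.03  3.57]
```

```bash
python3 -m pendant '[[[0,0,0.8,0,0,0,-1],[0,0,0.8,0,0,0,-1],[0,0,0.8,0,0,0,-1],[0,0,0.6,0,0,0,-1],[0,0,0.4,0,0,0,-1],[0,0,0.17,0,0,0,-1],[0,0,0,0,0,0,-1],[0,0,0,0,0,0,-1]]]'
python3 seg.py p4 0 11|grep -v "s \[0.[678]"
```

```text
time_s: 48.5
tcp_pos: [0.7011, 0.1798, 0.205]
eef_rot: [179.9, -15.1, 0.2]
contact_force: [-0.7, -0.0, 0.2]
gripper_width: 0.0178
gripper_force: 40.0
side 286 y lo/mid/hi [0.1676 0.1733 0.1869] axis [ 0.7   -0.01   0.714] s [0.5466 0.6395] t [-0.3462 -0.3321 -0.3263]
```

```bash
python3 -m pendant '[[[-0.65,-0.03,0.375,0,0,0,-1],[-0.65,0,0.375,0,0,0,-1],[-0.65,0,0.375,0,0,0,-1],[-0.43,0,0.25,0,0,0,-1],[-0.22,0,0.125,0,0,0,-1],[0,0,0,0,0,0,-1],[0,0,0,0,0,0,-1],[0,0,0,0,0,0,-1]]]'
python3 -m pendant '[[[-0.26,0,0.15,0,0,0,-1],[-0.26,0,0.15,0,0,0,-1],[-0.26,0,0.15,0,0,0,-1],[-0.26,0,0.15,0,0,0,-1],[-0.26,0,0.15,0,0,0,-1],[-0.26,0,0.15,0,0,0,-1],[0,0,0,0,0,0,-1],[0,0,0,0,0,0,-1]]]'
python3 -m pendant '[[[-0.09,0,0.05,0,0,0,-1],[-0.09,0,0.05,0,0,0,-1],[-0.09,0,0.05,0,0,0,-1],[0,0,0,0,0,0,-1],[0,0,0,0,0,0,-1],[0,0,0,0,0,0,-1],[0,0,0,0,0,0,-1],[0,0,0,0,0,0,-1]]]'
python3 place.py .180 5 -.0364 .0082
```

```text
time_s: 49.4
tcp_pos: [0.6591, 0.1802, 0.1624]
eef_rot: [179.9, -15.1, 0.2]
contact_force: [-0.4, -0.4, -0.6]
gripper_width: 0.0178
gripper_force: 40.0
time_s: 50.2
tcp_pos: [0.633, 0.18, 0.1363]
eef_rot: [179.8, -15.1, 0.2]
contact_force: [0.1, 0.3, -0.2]
gripper_width: 0.0179
gripper_force: 40.0
time_s: 51.0
tcp_pos: [0.6286, 0.1799, 0.132]
eef_rot: [179.9, -15.1, 0.2]
contact_force: [0.0, 0.0, -1.6]
gripper_width: 0.0174
gripper_force: 40.0
target [0.6256 0.18   0.1305]
t 51.0 pos [0.6286 0.1799 0.132 ] rpy [179.9 -15.1   0.2] F [ 0.   0.  -1.6] w 0.0174 gf 40.0 j [ 38.  14. -28.  16. -37.  40.]
shift units in present axes [-0.17 -0.01  0.04]
turn units [ 0.02 -0.02  0.04] shift in final axes [-0.17 -0.    0.04]
```

```bash
python3 -m pendant '[[[-0.06,0,0.035,0,0,0,-1],[-0.06,0,0.035,0,0,0,-1],[0,0,0,0,0,0,-1],[0,0,0,0,0,0,-1],[0,0,0,0,0,0,-1],[0,0,0,0,0,0,-1],[0,0,0,0,0,0,-1],[0,0,0,0,0,0,-1]]]'
python3 -m pendant '[[[-0.06,0,0.035,0,0,0,-1],[-0.03,0,0.017,0,0,0,-1],[0,0,0,0,0,0,-1],[0,0,0,0,0,0,-1],[0,0,0,0,0,0,-1],[0,0,0,0,0,0,-1],[0,0,0,0,0,0,-1],[0,0,0,0,0,0,-1]]]'
```

```text
time_s: 51.8
tcp_pos: [0.6266, 0.1799, 0.13]
eef_rot: [179.9, -15.1, 0.2]
contact_force: [0.5, 0.4, -1.4]
gripper_width: 0.0179
gripper_force: 40.0
time_s: 52.6
tcp_pos: [0.6264, 0.1804, 0.1298]
eef_rot: [179.9, -15.2, 0.2]
contact_force: [4.5, -1.3, 5.5]
gripper_width: 0.0177
gripper_force: 40.0
```

```bash
python3 -m pendant '[[[0,0,0,0,0,0,-0.45],[0,0,0,0,0,0,-0.45],[0,0,0,0,0,0,-0.45],[0,0,0,0,0,0,-0.45],[0,0,-0.5,0,0,0,-0.45],[0,0,-1,0,0,0,-0.45],[0,0,-1,0,0,0,-0.45],[0,0,-1,0,0,0,-0.45]]]'
python3 -m pendant '[[[0,0,-1,0,0,0,0],[0,0,-1,0,0,0,0],[0,0,-1,0,-0.75,0,0],[0,0,0,0,-1,0,0],[0,1,0,0,-1,0,0],[0,1,0,0,-1,0,0],[0,1,0,0,0,0,0],[0,1,0,0,0,0,0]]]' >/dev/null
python3 -m pendant '[[[0,1,0,0,0,0,0],[0,1,0,0,0,0,0],[0,1,0,0,0,0,0],[0,1,0,0,0,0,0],[0,1,0,0,0,0,0],[0,1,0,0,0,0,0],[0,1,0,0,0,0,0],[0,1,0,0,0,0,0]]]' >/dev/null
python3 -m pendant '[[[0,1,0.5,0,0,0,0],[0,1,0.5,0,0,0,0],[0,1,0.5,0,0,0,0],[0,1,0.5,0,0,0,0],[0,1,0.5,0,0,0,0],[0,1,0.5,0,0,0,0],[0,1,0.5,0,-0.5,0,0],[0,1,0.5,0,-1,0,0]]]' >/dev/null
python3 -m pendant '[[[0,0,0,0,-1,0,0],[0,0,0,0,-1,0,0],[0,0,0,0,-1,0,0],[0,0,0,0,-1,0,0],[0,0,0,0,-1,0,0],[0,0,0,0,-1,0,0],[0,0,0,0,0,0,0],[0,0,0,0,0,0,0]]]' 
python3 look.py; python3 rk.py;  python3 g.py .570 -.2318 -.003 180 30 0
```

```text
time_s: 53.4
tcp_pos: [0.6065, 0.1799, 0.1974]
eef_rot: [179.9, -15.0, 0.2]
contact_force: [0.5, 0.6, 0.3]
gripper_width: 0.024
gripper_force: 0.0
time_s: 56.6
tcp_pos: [0.5919, -0.2201, 0.1745]
eef_rot: [179.8, 29.9, 0.1]
contact_force: [-0.0, 0.9, -0.0]
gripper_width: 0.0438
gripper_force: 0.0
scene
225 [ 535.9 -231.9] 122 19 0.6 hsv [ 14. 187. 194.]
171 [ 675.9 -197. ] 64 20 -89.1 hsv [ 18. 151. 210.]
side
297 [ 671.7 -211.5] 96 19 88.9 hsv [ 19. 122. 232.]
482 [ 533.6 -232.3] 119 21 0.6 hsv [ 15. 159. 219.]
scene 116 y [0.2156 0.2332] s [0.5096 0.5615] t [-0.359  -0.3367] [ 17. 161. 154.]
scene 112 y [0.1708 0.189 ] s [0.5082 0.5615] t [-0.3587 -0.3373] [  5.  177.  101.5]

side 350 y [0.1704 0.2309] s [0.5063 0.5588] t [-0.3538 -0.3326] [  9. 145. 138.]

t 56.7 pos [ 0.5919 -0.2203  0.176 ] rpy [179.8  29.8   0. ] F [-0.6 -0.3 -0.1] w 0.0442 gf 0.0 j [ -2.  37.  15.   1. -98.  92.]
shift units in present axes [3.49 0.55 8.31]
turn units [ 0.05 -0.06  0.01] shift in final axes [3.53 0.58 8.3 ]
```

Both blanks in the rack are seated. Next is blank0.

```bash
python3 -m pendant '[[[1,0.3,0.5,0,0,0,0],[1,0.27,0.5,0,0,0,0],[1,0,0.5,0,0,0,0],[0.5,0,1,0,0,0,0],[0,0,1,0,0,0,0],[0,0,1,0,0,0,0],[0,0,1,0,0,0,0],[0,0,1,0,0,0,0]]]' >/dev/null
python3 -m pendant '[[[0,0,0.8,0,0,0,0],[0,0,0.6,0,0,0,0],[0,0,0.3,0,0,0,0],[0,0,0.1,0,0,0,0],[0,0,0,0,0,0,0],[0,0,0,0,0,0,0],[0,0,0,0,0,0,0],[0,0,0,0,0,0,-1]]]' 40
python3 -m pendant '[[[0,0,0,0,0,0,-1],[0,0,0,0,0,0,-1],[0,0,0,0,0,0,-1],[0,0,0,0,0,0,-1],[0,0,0,0,0,0,-1],[0,0,0,0,0,0,-1],[0,0,0,0,0,0,-1],[0,0,0,0,0,0,-1]]]' 40
python3 g.py
```

```text
time_s: 58.3
tcp_pos: [0.5703, -0.232, -0.0034]
eef_rot: [179.8, 29.9, 0.1]
contact_force: [-0.6, -0.2, 1.8]
gripper_width: 0.0401
gripper_force: 0.4
time_s: 59.1
tcp_pos: [0.5699, -0.2321, -0.0036]
eef_rot: [179.8, 29.9, 0.1]
contact_force: [0.0, -1.2, 3.3]
gripper_width: 0.0172
gripper_force: 40.3
t 59.1 pos [ 0.5699 -0.2321 -0.0036] rpy [1.798e+02 2.990e+01 1.000e-01] F [ 0.  -1.2  3.3] w 0.0172 gf 40.3 j [ -3.  44.   3.   2. -79.  92.]
```

```bash
python3 -m pendant '[[[-0.1,0,-0.2,0,0,0,-1],[-0.2,0,-0.4,0,0,0,-1],[-0.5,0,-1,0,0,0,-1],[-0.5,0,-1,0,0,0,-1],[-0.5,0,-1,0,0,0,-1],[-0.5,0,-1,0,0,0,-1],[-0.5,0,-1,0,0,0,-1],[-0.5,0,-1,0,0,0,-1]]]' >/dev/null
python3 -m pendant '[[[0,0,-1,0,1,0,-1],[0,0,-1,0,1,0,-1],[0,0,-1,0,1,0,-1],[0,0,-1,0,1,0,-1],[0,0,-1,0,1,0,-1],[0,0,-1,0,1,0,-1],[0,0,-0.5,0,1,0,-1],[0,-1,0,0,0.5,0,-1]]]' 
python3 -m pendant '[[[0,-1,0,0,0,0,-1],[0,-1,0,0,0,0,-1],[0,-1,0,0,0,0,-1],[0,-1,0,0,0,0,-1],[0,-1,0,0,0,0,-1],[0,-1,0,0,0,0,-1],[0,-1,0,0,0,0,-1],[0,-1,0,0,0,0,-1]]]' >/dev/null
python3 -m pendant '[[[0,-1,0,0,0,0,-1],[0,-1,0,0,0,0,-1],[0,-1,0,0,0,0,-1],[0,-1,0,0,0,0,-1],[0,-1,0,0,0,0,-1],[0,-1,0,0,0,0,-1],[0,-1,0,0,0,0,-1],[0,-1,0,0,0,0,-1]]]'
python3 place.py .136 110 -.0367 .0066
```

```text
time_s: 60.7
tcp_pos: [0.6204, -0.2128, 0.2691]
eef_rot: [179.8, -0.5, 0.0]
contact_force: [-0.5, 0.9, -0.8]
gripper_width: 0.0177
gripper_force: 40.0
time_s: 62.3
tcp_pos: [0.6192, 0.1096, 0.2653]
eef_rot: [179.9, -0.1, 0.1]
contact_force: [-0.0, -0.6, -0.8]
gripper_width: 0.0178
gripper_force: 40.0
target [0.7005 0.136  0.2033]
t 62.3 pos [0.6192 0.1096 0.2653] rpy [ 1.799e+02 -1.000e-01  1.000e-01] F [-0.  -0.6 -0.8] w 0.0178 gf 40.0 j [ 28.  15.  -1.   0. -74.  62.]
shift units in present axes [ 4.06 -1.32  3.11]
turn units [0.03 3.73 0.04] shift in final axes [ 3.12 -1.32  4.05]
```

```bash
python3 -m pendant '[[[1,-0.65,0,0,0,0,-1],[1,-0.65,0,0,0.75,0,-1],[1,0,0,0,0.75,0,-1],[0.2,0,0,0,0.75,0,-1],[0,0,0,0,0.75,0,-1],[0,0,0,0,0.75,0,-1],[0,0,0,0,0,0,-1],[0,0,0,0,0,0,-1]]]' >/dev/null
python3 place.py .136 110 -.0367 .0066
```

```text
target [0.7005 0.136  0.2033]
t 63.1 pos [0.683  0.1351 0.2669] rpy [179.9 -15.    0.2] F [ 0.1 -0.5 -0.2] w 0.0179 gf 40.0 j [ 32.  12. -10.  10. -55.  54.]
shift units in present axes [ 0.02 -0.05  3.3 ]
turn units [ 0.02 -0.01  0.05] shift in final axes [ 0.03 -0.04  3.3 ]
```

```bash
python3 -m pendant '[[[0,-0.05,0.8,0,0,0,-1],[0,0,0.8,0,0,0,-1],[0,0,0.8,0,0,0,-1],[0,0,0.5,0,0,0,-1],[0,0,0.3,0,0,0,-1],[0,0,0.1,0,0,0,-1],[0,0,0,0,0,0,-1],[0,0,0,0,0,0,-1]]]'
python3 seg.py p5 8 17|grep -v "s \[0.[678]"
```

```text
time_s: 63.9
tcp_pos: [0.7007, 0.136, 0.2033]
eef_rot: [179.9, -15.1, 0.2]
contact_force: [0.3, -0.9, -0.1]
gripper_width: 0.0176
gripper_force: 40.0
scene 78 y lo/mid/hi [0.1281 0.1373 0.1708] axis [ 0.705 -0.213  0.677] s [0.4998 0.667 ] t [-0.3492 -0.3397 -0.3315]
side 304 y lo/mid/hi [0.1248 0.129  0.1443] axis [ 0.697 -0.041  0.716] s [0.5462 0.6392] t [-0.3463 -0.332  -0.3254]
side 182 y lo/mid/hi [0.1857 0.2176 0.2305] axis [ 0.777 -0.014  0.629] s [0.4932 0.5588] t [-0.3533 -0.3399 -0.3309]
```

Aligned (side y about 0.1345, pocket 0.1348). Inserting.

```bash
python3 -m pendant '[[[-0.65,0,0.375,0,0,0,-1],[-0.65,0,0.375,0,0,0,-1],[-0.65,0,0.375,0,0,0,-1],[-0.43,0,0.25,0,0,0,-1],[-0.22,0,0.125,0,0,0,-1],[0,0,0,0,0,0,-1],[0,0,0,0,0,0,-1],[0,0,0,0,0,0,-1]]]'
python3 -m pendant '[[[-0.26,0,0.15,0,0,0,-1],[-0.26,0,0.15,0,0,0,-1],[-0.26,0,0.15,0,0,0,-1],[-0.26,0,0.15,0,0,0,-1],[-0.26,0,0.15,0,0,0,-1],[-0.26,0,0.15,0,0,0,-1],[0,0,0,0,0,0,-1],[0,0,0,0,0,0,-1]]]'
python3 -m pendant '[[[-0.09,0,0.05,0,0,0,-1],[-0.09,0,0.05,0,0,0,-1],[-0.09,0,0.05,0,0,0,-1],[-0.06,0,0.035,0,0,0,-1],[0,0,0,0,0,0,-1],[0,0,0,0,0,0,-1],[0,0,0,0,0,0,-1],[0,0,0,0,0,0,-1]]]'
python3 -m pendant '[[[-0.06,0,0.035,0,0,0,-1],[0,0,0,0,0,0,-1],[0,0,0,0,0,0,-1],[0,0,0,0,0,0,-1],[0,0,0,0,0,0,-1],[0,0,0,0,0,0,-1],[0,0,0,0,0,0,-1],[0,0,0,0,0,0,-1]]]'
```

```text
time_s: 64.8
tcp_pos: [0.6587, 0.1358, 0.1606]
eef_rot: [179.9, -15.1, 0.2]
contact_force: [0.5, 0.1, -0.3]
gripper_width: 0.0176
gripper_force: 40.0
time_s: 65.6
tcp_pos: [0.6326, 0.1356, 0.1346]
eef_rot: [179.9, -15.1, 0.2]
contact_force: [0.0, -0.0, -0.3]
gripper_width: 0.0176
gripper_force: 40.0
time_s: 66.4
tcp_pos: [0.6273, 0.1355, 0.1293]
eef_rot: [179.9, -15.1, 0.2]
contact_force: [0.4, 0.6, -0.7]
gripper_width: 0.0177
gripper_force: 40.0
time_s: 67.2
tcp_pos: [0.6267, 0.1358, 0.1287]
eef_rot: [179.9, -15.1, 0.2]
contact_force: [3.2, 0.3, 4.2]
gripper_width: 0.0174
gripper_force: 40.0
```

```bash
python3 -m pendant '[[[0,0,0,0,0,0,-0.45],[0,0,0,0,0,0,-0.45],[0,0,0,0,0,0,-0.45],[0,0,0,0,0,0,-0.45],[0,0,-0.5,0,0,0,-0.45],[0,0,-1,0,0,0,-0.45],[0,0,-1,0,0,0,-0.45],[0,0,-1,0,0,0,-0.45]]]'
python3 -m pendant '[[[0,0,-1,0,0,0,0],[0,0,-1,0,0,0,0],[0,0,-1,0,-0.75,0,0],[0,0,-1,0,-1,0,0],[0,1,0,0,-1,0,0],[0,1,0,0,-1,0,0],[0,1,0,0,0,0,0],[-1,1,0,0,0,0,0]]]' >/dev/null
python3 look.py p6; python3 rk.py
cat > crank.py <<'E'
from h import *; from g import st; from plant import vision
import sys
for n in("scene","side"):
    c=vision.capture(n);np.savez(n+"L.npz",**c);P,H,S,V=feats(c);x,y,z=np.moveaxis(P,-1,0)
    g=(y>.28)&(y<.46)&(x>.48)&(x<.66)
    k=g&(V<70)&(z>.118)&(z<.165)
    for b in blobs(k,10): print(n,"crank",b.sum(),"x",np.percentile(x[b],[3,97]).round(4),"y",np.percentile(y[b],[3,97]).round(4),"z",np.percentile(z[b],[2,98]).round(4))
    # rim: outer contour of bright steel pixels, cast on rim-middle height, circle fit
    rim=g&(V>90)&(S<60)&(abs(z-.108)<.012);p=P[rim]
    for _ in range(5):
        q=np.linalg.lstsq(np.c_[2*p[:,:2],np.ones(len(p))],(p[:,:2]**2).sum(1),rcond=None)[0];rr=np.sqrt(q[2]+q[0]**2+q[1]**2)
        e=np.hypot(*(p[:,:2]-q[:2]).T)-rr;p=p[abs(e)<.009]
    print(n,"rim",len(p),q[:2].round(4),rr.round(4),np.median(p[:,2]).round(4))
    pl=(x>.53)&(x<.61)&(z>.035)&(z<.062)&(V<90)&(S<90)&(y>.07)&(y<.3);rd=(y>.05)&(y<.12)&(x>.5)&(x<.64)&(z>.055)&(S>150)&((H<8)|(H>172))
    print(n,"carriage edge y",np.percentile(y[pl],1).round(4),"red hi y",np.percentile(y[rd],98).round(4))
E
python3 crank.py; python3 g.py
```

```text
time_s: 68.0
tcp_pos: [0.6076, 0.1355, 0.1971]
eef_rot: [179.9, -15.1, 0.2]
contact_force: [0.3, -0.2, 0.1]
gripper_width: 0.0241
gripper_force: 0.0
scene
167 [ 675.5 -197.3] 65 20 89.8 hsv [ 18. 153. 199.]
side
299 [ 671.6 -210.8] 101 19 89.8 hsv [ 18. 131. 211.]
scene 119 y [0.2154 0.2335] s [0.5077 0.5613] t [-0.3591 -0.3368] [ 17. 162. 143.]
scene 110 y [0.1268 0.1435] s [0.5063 0.5629] t [-0.3603 -0.338 ] [ 13.  179.  135.5]
scene 115 y [0.171  0.1895] s [0.5067 0.5621] t [-0.3586 -0.3369] [  5. 181. 109.]

side 533 y [0.1266 0.2308] s [0.5065 0.5592] t [-0.3535 -0.3333] [ 13. 157. 123.]

scene crank 75 x [0.5498 0.5639] y [0.3162 0.3301] z [0.122  0.1536]
scene rim 165 [0.5691 0.3686] 0.0478 0.1078
scene carriage edge y 0.1163 red hi y 0.0833
side crank 58 x [0.5428 0.5576] y [0.3138 0.3242] z [0.1207 0.1561]
side rim 58 [0.5514 0.3637] 0.0387 0.109
side carriage edge y 0.1137 red hi y 0.0852
t 69.0 pos [0.5681 0.0554 0.2744] rpy [ 1.799e+02 -1.000e-01  1.000e-01] F [0.3 0.1 0.6] w 0.0435 gf 0.0 j [ 25.   9.  -8.   0. -73.  65.]
```

```bash
python3 -m pendant '[[[0,-1,0,0,0,0,0],[0,-1,0,0,0,0,0],[0,-1,0,0,0,0,0],[0,-1,0,0,0,0,0],[0,-1,0,0,0,0,0],[0,-1,0,0,0,0,0],[0,-1,0,0,0,0,0],[0,-1,0,0,0,0,0]]]' >/dev/null
python3 -m pendant '[[[-0.4,-1,0,0,0,0,0],[-0.38,-1,0,0,0,0,0],[0,-1,0,0,0,0,0],[0,-1,0,0,0,0,0],[0,-1,0,0,0,0,0],[0,-0.4,0,0,0,0,0],[0,0,0,0,0,0,0],[0,0,0,0,0,0,0]]]' >/dev/null
python3 -m pendant '[[[0,0,1,0,0,0,0],[0,0,1,0,0,0,0],[0,0,1,0,0,0,0],[0,0,1,0,0,0,0],[0,0,0.5,0,0,0,0],[0,0,0,0,0,0,0],[0,0,0,0,0,0,0],[0,0,0,0,0,0,0]]]' 15
python3 - <<'E'
from h import *; from plant import vision; from g import st
s=st(); w=vision.capture("wrist"); cv2.imwrite("pics/w3.png",w["frame"])
g=cv2.cvtColor(w["frame"],cv2.COLOR_BGR2HSV)
E
python3 g.py .5525 .323 .1125
```

```text
time_s: 71.4
tcp_pos: [0.5529, 0.3237, 0.1842]
eef_rot: [179.9, -0.2, 0.1]
contact_force: [-0.2, 0.8, -0.4]
gripper_width: 0.0436
gripper_force: 0.0
t 71.4 pos [0.5529 0.3237 0.1842] rpy [ 1.799e+02 -2.000e-01  1.000e-01] F [-0.2  0.8 -0.4] w 0.0436 gf 0.0 j [ 48.  19.  -7.   0. -65.  42.]
t 71.5 pos [0.5528 0.3237 0.1841] rpy [ 1.799e+02 -1.000e-01  1.000e-01] F [-0.2  0.6  0.9] w 0.0439 gf 0.0 j [ 48.  19.  -7.   0. -65.  42.]
shift units in present axes [-0.03  0.03  3.58]
```

View pics/w3.png

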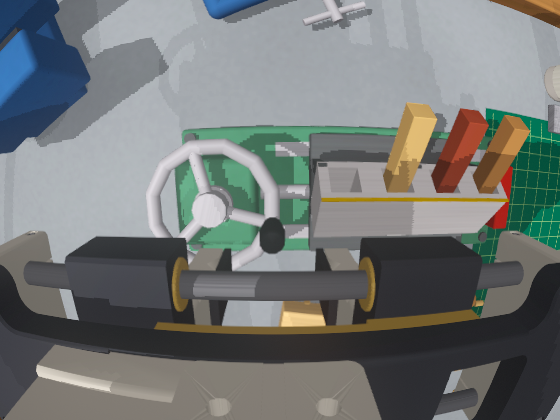

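The wrist view shows the hub at about (210,209), the crank handle at (272,236), and all three blanks standing in the rack. I'll refine the hub and crank positions from this view.

Run:
```python
from h import *; from plant import vision; from g import st
s=st(); w=vision.capture("wrist"); hsv=cv2.cvtColor(w["frame"],cv2.COLOR_BGR2HSV)
m=np.zeros(hsv.shape[:2],bool); m[210:262,255:292]=True; m&=hsv[...,2]<70
for b in blobs(m,50):
    v,u=np.nonzero(b); print(b.sum(),u.min(),u.max(),v.min(),v.max())
    for uv in((u.mean(),v.min()),(u.mean(),v.max()),(u.min(),v.mean()),(u.max(),v.mean())): print(np.round(uv,0),[wray(w,s,*uv,z).round(4)[:2].tolist() for z in(.153,.112)])
print("hub",wray(w,s,210,209,.118).round(4))
```

```text
t 71.5 pos [0.5528 0.3237 0.1841] rpy [ 1.799e+02 -1.000e-01  1.000e-01] F [-0.2  0.6  0.9] w 0.0439 gf 0.0 j [ 48.  19.  -7.   0. -65.  42.]
705 260 284 218 252
[272. 218.] [[0.5688, 0.3242], [0.558, 0.3243]]
[272. 252.] [[0.5458, 0.3242], [0.5303, 0.3242]]
[260. 235.] [[0.5572, 0.3318], [0.544, 0.3335]]
[284. 235.] [[0.5572, 0.3164], [0.544, 0.3148]]
hub [0.5664 0.3707 0.118 ]
```

```bash
python3 -m pendant '[[[0,0,1,0,0,0,0],[0,0,1,0,0,0,0],[0,0,1,0,0,0,0],[0,0,0.5,0,0,0,0],[0,0,0,0,0,0,0],[0,0,0,0,0,0,0],[0,0,0,0,0,0,0],[0,0,0,0,0,0,0]]]' 15
python3 -m pendant '[[[0,0,0,0,0,0,-1],[0,0,0,0,0,0,-1],[0,0,0,0,0,0,-1],[0,0,0,0,0,0,-1],[0,0,0,0,0,0,-1],[0,0,0,0,0,0,-1],[0,0,0,0,0,0,-1],[0,0,0,0,0,0,-1]]]' 15
python3 - <<'E'
import numpy as np
a=np.radians(-107-15*np.arange(25));x=50*np.cos(a);y=50*np.sin(a)
for i in range(3): print([[round(float((x[k+1]-x[k])/20),2),round(float(-(y[k+1]-y[k])/20),2)] for k in range(8*i,8*i+8)])
E
```

```text
time_s: 72.3
tcp_pos: [0.5528, 0.3237, 0.114]
eef_rot: [179.9, -0.1, 0.1]
contact_force: [0.3, 0.5, 0.9]
gripper_width: 0.0439
gripper_force: 0.0
time_s: 73.1
tcp_pos: [0.5528, 0.3243, 0.113]
eef_rot: [179.9, -0.1, 0.2]
contact_force: [0.5, 4.7, -1.8]
gripper_width: 0.0177
gripper_force: 15.0
[[-0.59, -0.27], [-0.5, -0.42], [-0.38, -0.53], [-0.23, -0.61], [-0.06, -0.65], [0.11, -0.64], [0.27, -0.59], [0.42, -0.5]]
[[0.53, -0.38], [0.61, -0.23], [0.65, -0.06], [0.64, 0.11], [0.59, 0.27], [0.5, 0.42], [0.38, 0.53], [0.23, 0.61]]
[[0.06, 0.65], [-0.11, 0.64], [-0.27, 0.59], [-0.42, 0.5], [-0.53, 0.38], [-0.61, 0.23], [-0.65, 0.06], [-0.64, -0.11]]
```

```bash
python3 -m pendant '[[[-0.59,-0.27,0,0,0,0,-1],[-0.5,-0.42,0,0,0,0,-1],[-0.38,-0.53,0,0,0,0,-1],[-0.23,-0.61,0,0,0,0,-1],[0,0,0,0,0,0,-1],[0,0,0,0,0,0,-1],[0,0,0,0,0,0,-1],[0,0,0,0,0,0,-1]]]' 15
python3 g.py .5175 .3765 .113
```

```text
time_s: 73.9
tcp_pos: [0.5163, 0.3603, 0.1128]
eef_rot: [179.8, 0.1, 0.2]
contact_force: [-6.6, -0.4, 7.5]
gripper_width: 0.018
gripper_force: 15.0
t 73.9 pos [0.5163 0.3603 0.1128] rpy [1.798e+02 1.000e-01 2.000e-01] F [-6.6 -0.4  7.5] w 0.0180 gf 15.0 j [ 53.  21. -13.   0. -56.  37.]
shift units in present axes [ 0.06 -0.81 -0.01]
```

```bash
python3 -m pendant '[[[-0.08,-0.65,0,0,0,0,-1],[0.09,-0.64,0,0,0,0,-1],[0.27,-0.59,0,0,0,0,-1],[0.42,-0.5,0,0,0,0,-1],[0.53,-0.38,0,0,0,0,-1],[0.61,-0.23,0,0,0,0,-1],[0.65,-0.06,0,0,0,0,-1],[0.64,0.11,0,0,0,0,-1]]]' 
python3 -m pendant '[[[0.59,0.27,0,0,0,0,-1],[0.5,0.42,0,0,0,0,-1],[0.38,0.53,0,0,0,0,-1],[0.23,0.61,0,0,0,0,-1],[0,0,0,0,0,0,-1],[0,0,0,0,0,0,-1],[0,0,0,0,0,0,-1],[0,0,0,0,0,0,-1]]]' 
python3 crank.py
```

```text
time_s: 74.7
tcp_pos: [0.5811, 0.4203, 0.1129]
eef_rot: [179.9, -0.1, 0.2]
contact_force: [-2.1, 0.7, 5.1]
gripper_width: 0.0176
gripper_force: 15.0
time_s: 75.5
tcp_pos: [0.6142, 0.38, 0.1129]
eef_rot: [179.7, 0.1, 0.1]
contact_force: [-5.5, -1.5, 7.7]
gripper_width: 0.0178
gripper_force: 15.0
scene crank 86 x [0.6188 0.6274] y [0.3682 0.3924] z [0.12   0.1575]
scene rim 60 [0.5804 0.3529] 0.0373 0.1087
scene carriage edge y 0.102 red hi y 0.0835
side rim 238 [0.5616 0.3679] 0.0473 0.1096
side carriage edge y 0.1073 red hi y 0.084
```

```bash
python3 -m pendant '[[[0.06,0.65,0,0,0,0,-1],[-0.11,0.64,0,0,0,0,-1],[-0.27,0.59,0,0,0,0,-1],[-0.42,0.5,0,0,0,0,-1],[-0.53,0.38,0,0,0,0,-1],[-0.61,0.23,0,0,0,0,-1],[-0.65,0.06,0,0,0,0,-1],[-0.64,-0.11,0,0,0,0,-1]]]'
python3 -m pendant '[[[-0.59,-0.27,0,0,0,0,-1],[-0.5,-0.42,0,0,0,0,-1],[-0.38,-0.53,0,0,0,0,-1],[-0.23,-0.61,0,0,0,0,-1],[-0.06,-0.65,0,0,0,0,-1],[0.11,-0.64,0,0,0,0,-1],[0.27,-0.59,0,0,0,0,-1],[0.42,-0.5,0,0,0,0,-1]]]' 
python3 -m pendant '[[[0.53,-0.38,0,0,0,0,-1],[0.61,-0.23,0,0,0,0,-1],[0.65,-0.06,0,0,0,0,-1],[0.64,0.11,0,0,0,0,-1],[0.59,0.27,0,0,0,0,-1],[0.5,0.42,0,0,0,0,-1],[0.38,0.53,0,0,0,0,-1],[0.23,0.61,0,0,0,0,-1]]]' 
python3 crank.py
```

```text
time_s: 76.4
tcp_pos: [0.5526, 0.3244, 0.1129]
eef_rot: [-179.9, -0.2, 0.1]
contact_force: [5.1, 8.6, -3.5]
gripper_width: 0.0179
gripper_force: 15.0
time_s: 77.2
tcp_pos: [0.5307, 0.4094, 0.1128]
eef_rot: [179.9, 0.0, 0.2]
contact_force: [-3.3, 1.4, 5.7]
gripper_width: 0.0179
gripper_force: 15.0
time_s: 78.0
tcp_pos: [0.6144, 0.3827, 0.1128]
eef_rot: [179.8, 0.0, 0.2]
contact_force: [-9.6, 0.9, 9.9]
gripper_width: 0.0178
gripper_force: 15.0
scene crank 85 x [0.6179 0.6275] y [0.3716 0.3966] z [0.1205 0.1594]
scene rim 111 [0.5727 0.3679] 0.044 0.1087
scene carriage edge y 0.0963 red hi y 0.0834
side rim 228 [0.5614 0.3697] 0.0472 0.11
side carriage edge y 0.0967 red hi y 0.0847
```

```bash
python3 -m pendant '[[[0.06,0.65,0,0,0,0,-1],[-0.11,0.64,0,0,0,0,-1],[-0.27,0.59,0,0,0,0,-1],[-0.42,0.5,0,0,0,0,-1],[-0.53,0.38,0,0,0,0,-1],[-0.61,0.23,0,0,0,0,-1],[-0.65,0.06,0,0,0,0,-1],[-0.64,-0.11,0,0,0,0,-1]]]' >/dev/null
python3 -m pendant '[[[-0.59,-0.27,0,0,0,0,-1],[-0.5,-0.42,0,0,0,0,-1],[-0.38,-0.53,0,0,0,0,-1],[-0.23,-0.61,0,0,0,0,-1],[-0.06,-0.65,0,0,0,0,-1],[0.11,-0.64,0,0,0,0,-1],[0.27,-0.59,0,0,0,0,-1],[0.42,-0.5,0,0,0,0,-1]]]' 
python3 -m pendant '[[[0.53,-0.38,0,0,0,0,-1],[0.61,-0.23,0,0,0,0,-1],[0.65,-0.06,0,0,0,0,-1],[0.64,0.11,0,0,0,0,-1],[0,0,0,0,0,0,-1],[0,0,0,0,0,0,-1],[0,0,0,0,0,0,-1],[0,0,0,0,0,0,-1]]]' 
python3 crank.py
```

```text
time_s: 79.7
tcp_pos: [0.5304, 0.4091, 0.1128]
eef_rot: [179.9, 0.1, 0.2]
contact_force: [-3.9, 0.1, 6.0]
gripper_width: 0.0177
gripper_force: 15.0
time_s: 80.5
tcp_pos: [0.5809, 0.4204, 0.1129]
eef_rot: [180.0, -0.1, 0.2]
contact_force: [2.8, 5.0, 3.0]
gripper_width: 0.0176
gripper_force: 15.0
scene crank 88 x [0.5844 0.5939] y [0.4083 0.4324] z [0.1216 0.1601]
scene rim 183 [0.5696 0.3721] 0.0488 0.108
scene carriage edge y 0.0875 red hi y 0.0836
side rim 221 [0.5623 0.3698] 0.0478 0.1099
side carriage edge y 0.0853 red hi y 0.0828
```

```bash
python3 -m pendant '[[[0.59,0.27,0,0,0,0,-1],[0.5,0.42,0,0,0,0,-1],[0.38,0.53,0,0,0,0,-1],[0.23,0.61,0,0,0,0,-1],[0,0,0,0,0,0,-1],[0,0,0,0,0,0,-1],[0,0,0,0,0,0,-1],[0,0,0,0,0,0,-1]]]' 
python3 -m pendant '[[[0.03,0.32,0,0,0,0,-1],[0.03,0.32,0,0,0,0,-1],[0,0,0,0,0,0,-1],[0,0,0,0,0,0,-1],[0,0,0,0,0,0,-1],[0,0,0,0,0,0,-1],[0,0,0,0,0,0,-1],[0,0,0,0,0,0,-1]]]' 
python3 crank.py
```

```text
time_s: 81.4
tcp_pos: [0.6144, 0.3808, 0.1128]
eef_rot: [179.8, 0.0, 0.1]
contact_force: [1.8, -0.5, 5.9]
gripper_width: 0.0176
gripper_force: 15.0
time_s: 82.2
tcp_pos: [0.6159, 0.3735, 0.113]
eef_rot: [-179.8, -0.2, 0.2]
contact_force: [-0.0, 15.0, 1.2]
gripper_width: 0.0178
gripper_force: 15.0
scene crank 83 x [0.6202 0.6295] y [0.3632 0.3863] z [0.1217 0.1627]
scene rim 71 [0.5705 0.371 ] 0.048 0.1085
scene carriage edge y 0.0884 red hi y 0.0831
side rim 211 [0.5611 0.37  ] 0.0469 0.1095
side carriage edge y 0.0831 red hi y 0.0831
```

```bash
python3 -m pendant '[[[0,0,0,0,0,0,-1],[0,0.25,0,0,0,0,-1],[0,0.15,0,0,0,0,-1],[0,0,0,0,0,0,-1],[0,0,0,0,0,0,-1],[0,0,0,0,0,0,-1],[0,0,0,0,0,0,-1],[0,0,0,0,0,0,-1]]]' 30
python3 crank.py | grep -v rim
```

```text
time_s: 83.1
tcp_pos: [0.6161, 0.373, 0.1131]
eef_rot: [-179.2, -0.4, 0.3]
contact_force: [-3.2, 37.3, -5.1]
gripper_width: 0.0173
gripper_force: 30.0
scene crank 83 x [0.6206 0.6298] y [0.3614 0.3844] z [0.1195 0.1586]
scene carriage edge y 0.0886 red hi y 0.0836
side carriage edge y 0.0834 red hi y 0.0835
```

```bash
python3 -m pendant '[[[0,-0.25,0,0,0,0,-1],[0,-0.2,0,0,0,0,-1],[0,0,0,0,0,0,-1],[0,0,0,0,0,0,-1],[0,0,0,0,0,0,0],[0,0,0,0,0,0,0],[0,0,0,0,0,0,0],[0,0,0,0,0,0,0]]]'
python3 -m pendant '[[[0,0,-0.5,0,0,0,0],[0,0,-1,0,0,0,0],[0,0,-1,0,0,0,0],[0,0,-1,0,0,0,0],[0,0,-1,0,0,0,0],[0,0,-1,0,0,0,0],[0,0,-1,0,0,0,0],[0,0,-1,0,0,0,0]]]'
python3 crank.py; python3 g.py .5405 -.407 .2 180 0 36
```

```text
time_s: 84.0
tcp_pos: [0.6153, 0.3693, 0.1119]
eef_rot: [179.8, 0.0, 0.1]
contact_force: [-0.1, 0.1, 0.4]
gripper_width: 0.042
gripper_force: 0.0
time_s: 84.8
tcp_pos: [0.6158, 0.3702, 0.2644]
eef_rot: [179.9, -0.1, 0.1]
contact_force: [0.8, 0.8, 0.6]
gripper_width: 0.044
gripper_force: 0.0
scene crank 81 x [0.6131 0.6256] y [0.3643 0.3779] z [0.1208 0.155 ]
scene rim 293 [0.5691 0.3726] 0.0478 0.1085
scene carriage edge y 0.0881 red hi y 0.0835
side crank 58 x [0.6057 0.6192] y [0.3628 0.3787] z [0.1215 0.1562]
side rim 225 [0.5611 0.3694] 0.047 0.11
side carriage edge y 0.0834 red hi y 0.0831
t 84.9 pos [0.6171 0.371  0.2673] rpy [-1.8e+02 -3.0e-01  1.0e-01] F [0.1 0.7 0.9] w 0.0438 gf 0.0 j [ 47.  23.  11.   0. -78.  44.]
shift units in present axes [-3.94 38.89  3.32]
turn units [ 0.02 -0.08 -8.97] shift in final axes [-25.97  29.22   3.37]
```

```bash
python3 -m pendant '[[[0,1,0,0,0,0,0],[0,1,0,0,0,0,0],[0,1,0,0,0,0,0],[0,1,0,0,0,0,0],[0,1,0,0,0,0,0],[0,1,0,0,0,0,0],[0,1,0,0,0,0,0],[0,1,0,0,0,0,0]]]' >/dev/null
python3 -m pendant '[[[0,1,0,0,0,0,0],[0,1,0,0,0,0,0],[0,1,0,0,0,0,0],[0,1,0,0,0,0,0],[0,1,0,0,0,0,0],[0,1,0,0,0,0,0],[0,1,0,0,0,0,0],[0,1,0,0,0,0,0]]]' >/dev/null
python3 -m pendant '[[[0,1,0,0,0,0,0],[0,1,0,0,0,0,0],[0,1,0,0,0,0,0],[0,1,0,0,0,0,0],[0,1,0,0,0,0,0],[0,1,0,0,0,0,0],[0,1,0,0,0,0,0],[0,1,0,0,0,0,0]]]' >/dev/null
python3 -m pendant '[[[-0.5,1,0,0,0,0,0],[-0.5,1,0,0,0,0,0],[-0.5,1,0,0,0,0,0],[-0.5,1,0,0,0,0,0],[-0.5,1,0,0,0,0,0],[-0.5,1,0,0,0,0,0],[-0.5,1,0,0,0,0,0],[-0.4,1,0,0,0,0,0]]]' >/dev/null
python3 -m pendant '[[[0,1,0,0,0,-1,0],[0,1,0,0,0,-1,0],[0,1,0,0,0,-1,0],[0,1,0,0,0,-1,0],[0,1,0,0,0,-1,0],[0,1,0,0,0,-1,0],[0,1,0,0,0,-1,0],[0,0,0,0,0,-1,0]]]'
python3 g.py .5405 -.407 .2 180 0 36
python3 - <<'E'
from h import *; from plant import vision
for n in("scene","side"):
    c=vision.capture(n);P,H,S,V=feats(c);x,y,z=np.moveaxis(P,-1,0)
    kn=(y<-.34)&(y>-.46)&(x<.6)&(x>.49)&(z>.062)&(z<.08)
    for b in blobs(kn,30): print(n,"knob",b.sum(),rect(P[b][:,:2]),np.percentile(z[b],[50,95]).round(4))
E
```

```text
time_s: 88.9
tcp_pos: [0.5683, -0.4076, 0.2634]
eef_rot: [179.9, 0.1, 32.2]
contact_force: [-0.4, -0.3, 0.4]
gripper_width: 0.0437
gripper_force: 0.0
t 88.9 pos [ 0.5683 -0.4076  0.2634] rpy [1.799e+02 1.000e-01 3.220e+01] F [-0.4 -0.3  0.4] w 0.0437 gf 0.0 j [-20.  22.   8.   0. -77. 142.]
shift units in present axes [-1.15 -0.77  3.17]
turn units [ 0.03  0.02 -0.95] shift in final axes [-1.11 -0.84  3.17]
scene knob 73 (array([ 541.8, -406.1]), 42, 14, 35.2) [0.069  0.0719]
side knob 194 (array([ 539.2, -407. ]), 42, 14, 34.9) [0.0705 0.0731]
```

```bash
python3 -m pendant '[[[0,0,1,0,0,-0.82,0],[-0.55,-0.42,1,0,0,0,0],[-0.55,-0.42,1,0,0,0,0],[0,0,1,0,0,0,0],[0,0,1,0,0,0,0],[0,0,1,0,0,0,0],[0,0,0,0,0,0,0],[0,0,0,0,0,0,0]]]' >/dev/null
python3 g.py .5405 -.4066 .033 180 0 35.5
```

```text
t 89.8 pos [ 0.5409 -0.4045  0.1451] rpy [1.798e+02 1.000e-01 3.540e+01] F [ 0.  -0.4  0.8] w 0.0439 gf 0.0 j [-20.  23.  -5.   0. -62. 146.]
shift units in present axes [-0.07  0.06  5.61]
turn units [ 0.04  0.01 -0.03] shift in final axes [-0.08  0.07  5.61]
```

```bash
python3 -m pendant '[[[-0.08,0.07,1,0,0,0,0],[0,0,1,0,0,0,0],[0,0,1,0,0,0,0],[0,0,1,0,0,0,0],[0,0,0.8,0,0,0,0],[0,0,0.5,0,0,0,0],[0,0,0.3,0,0,0,0],[0,0,0,0,0,0,0]]]' 
python3 -m pendant '[[[0,0,0,0,0,0,-1],[0,0,0,0,0,0,-1],[0,0,0,0,0,0,-1],[0,0,0,0,0,0,-1],[0,0,0,0,0,0,-1],[0,0,0,0,0,0,-1],[0,0,0,0,0,0,-1],[0,0,0,0,0,0,-1]]]' 20
python3 g.py
```

```text
time_s: 90.6
tcp_pos: [0.5408, -0.4068, 0.0327]
eef_rot: [179.8, 0.0, 35.4]
contact_force: [0.2, 0.7, -0.1]
gripper_width: 0.0436
gripper_force: 0.0
time_s: 91.4
tcp_pos: [0.5406, -0.4065, 0.0329]
eef_rot: [179.9, 0.0, 35.4]
contact_force: [-1.3, 4.1, 5.4]
gripper_width: 0.0137
gripper_force: 20.0
t 91.4 pos [ 0.5406 -0.4065  0.0329] rpy [179.9   0.   35.4] F [-1.3  4.1  5.4] w 0.0137 gf 20.0 j [-20.  29. -11.   0. -49. 146.]
```

```bash
python3 -m pendant '[[[0,0,0,0,0,1,-1],[0,0,0,0,0,1,-1],[0,0,0,0,0,1,-1],[0,0,0,0,0,1,-1],[0,0,0,0,0,1,-1],[0,0,0,0,0,1,-1],[0,0,0,0,0,1,-1],[0,0,0,0,0,1,-1]]]'
python3 -m pendant '[[[0,0,0,0,0,1,-1],[0,0,0,0,0,1,-1],[0,0,0,0,0,1,-1],[0,0,0,0,0,1,-1],[0,0,0,0,0,1,-1],[0,0,0,0,0,1,-1],[0,0,0,0,0,1,-1],[0,0,0,0,0,1,-1]]]'
python3 -m pendant '[[[0,0,0,0,0,0.33,-1],[0,0,0,0,0,0,-1],[0,0,0,0,0,0,-1],[0,0,0,0,0,0,-1],[0,0,0,0,0,0,-1],[0,0,0,0,0,0,-1],[0,0,0,0,0,0,-1],[0,0,0,0,0,0,-1]]]'
python3 -c "
from plant import r;print(r.get_state()['moment'])"
```

```text
time_s: 92.2
tcp_pos: [0.5409, -0.4073, 0.033]
eef_rot: [179.8, -0.1, 3.3]
contact_force: [-0.9, -0.9, 2.3]
gripper_width: 0.0139
gripper_force: 20.0
time_s: 93.0
tcp_pos: [0.5407, -0.4081, 0.033]
eef_rot: [179.8, -0.2, -28.7]
contact_force: [-0.8, -5.5, 2.1]
gripper_width: 0.0139
gripper_force: 20.0
time_s: 93.8
tcp_pos: [0.5407, -0.4081, 0.033]
eef_rot: [179.8, -0.2, -29.9]
contact_force: [-1.8, -4.1, 2.1]
gripper_width: 0.0138
gripper_force: 20.0
[-1.65106305  0.64954829 -0.0551105 ]
```

Release, rise and measure the bar angle, the regulator's yaw and the lock tab.

```bash
python3 -m pendant '[[[0,0,0,0,0,0,-0.3],[0,0,0,0,0,0,-0.3],[0,0,0,0,0,0,-0.3],[0,0,0,0,0,0,-0.3],[0,0,-0.5,0,0,0,-0.3],[0,0,-1,0,0,0,-0.3],[0,0,-1,0,0,0,-0.3],[0,0,-1,0,0,0,-0.3]]]' >/dev/null
python3 -m pendant '[[[0,0,-1,0,0,0,0],[0,0,-1,0,0,0,0],[0,0,-1,0,0,0,0],[0,0,-1,0,0,0,0],[0,0,-1,0,0,0,0],[0,0,-1,0,0,0,0],[0,0,0,0,0,0,0],[0,0,0,0,0,0,0]]]'
cat > reg.py <<'E'
from h import *; from plant import vision; import sys
for n in("scene","side"):
    c=vision.capture(n);P,H,S,V=feats(c);x,y,z=np.moveaxis(P,-1,0);cv2.imwrite(f"pics/{n}{sys.argv[1]}.png",c["frame"])
    a=(y<-.3)&(y>-.48)&(x<.62)&(x>.40)
    for nm,m in(("knob",(x>.49)&(z>.062)&(z<.08)&(V<80)),("tab",(z>.062)&(z<.085)&(H>20)&(H<35)&(S>120)),("blue",(z>.016)&(z<.035)&(S>130)&(H>100)&(H<125)),("yellow",(z>.035)&(H>20)&(H<35)&(S>120)),("white",(z>.06)&(V>110)&(S<80)),("mark",(z>.025)&(z<.045)&(H>50)&(H<85)&(S>100))):
        for b in blobs(a&m,5 if nm in("white","mark") else 30): print(n,nm,b.sum(),rect(P[b][:,:2]),P[b].mean(0).round(4),"z95",np.percentile(z[b],95).round(4))
E
python3 reg.py r1; python3 -c "
import cv2,numpy as np
a=cv2.imread('pics/sider1.png')[335:420,210:340];cv2.imwrite('pics/r1.png',cv2.resize(a,None,fx=5,fy=5,interpolation=3))"
```

```text
time_s: 95.4
tcp_pos: [0.5406, -0.4061, 0.2236]
eef_rot: [179.9, -0.2, -29.9]
contact_force: [-0.1, 0.4, -0.6]
gripper_width: 0.0439
gripper_force: 0.0
scene knob 72 (array([ 542.6, -405.7]), 41, 15, -27.9) [ 0.5468 -0.4062  0.068 ] z95 0.0708
scene tab 56 (array([ 448.4, -352.4]), 23, 17, -32.0) [ 0.4516 -0.3516  0.0715] z95 0.0771
scene blue 605 (array([ 504.6, -382.6]), 181, 80, -30.7) [ 0.5283 -0.3785  0.0273] z95 0.0321
scene yellow 296 (array([ 471.3, -364.2]), 75, 52, -26.0) [ 0.4645 -0.3576  0.0507] z95 0.0749
scene white 8 (array([ 590.9, -411.6]), 10, 3, 89.8) [ 0.5909 -0.4115  0.5643] z95 0.5652
scene white 19 (array([ 587.2, -412.4]), 32, 5, 78.2) [ 0.5871 -0.4117  0.5478] z95 0.5486
scene white 555 (array([ 550.8, -391.8]), 80, 69, -29.3) [ 0.571  -0.3914  0.3799] z95 0.4003
scene white 28 (array([ 576.3, -316.6]), 46, 7, -24.3) [ 0.5745 -0.3154  0.3253] z95 0.329
scene white 68 (array([ 578.4, -323.8]), 55, 4, -29.0) [ 0.5772 -0.3236  0.3053] z95 0.3104
scene white 40 (array([ 535.1, -439.2]), 14, 3, 57.7) [ 0.5354 -0.439   0.2647] z95 0.2798
scene white 12 (array([ 532
[... 823 characters left out ...]
([ 502.2, -405.2]), 16, 2, -75.0) [ 0.5013 -0.4026  0.3969] z95 0.4046
side white 61 (array([ 611.3, -352. ]), 11, 6, 0.9) [ 0.6112 -0.3522  0.3113] z95 0.3209
side white 15 (array([ 595.5, -352.3]), 17, 7, 57.3) [ 0.5984 -0.3478  0.3113] z95 0.3178
side white 87 (array([ 511.9, -417.2]), 26, 8, 76.5) [ 0.5144 -0.4095  0.3601] z95 0.3783
side white 187 (array([ 475.9, -473.3]), 38, 9, -31.5) [ 0.476  -0.4716  0.3114] z95 0.3279
side white 47 (array([ 528.8, -400.9]), 20, 11, -17.4) [ 0.5289 -0.4004  0.071 ] z95 0.0733
side white 7 (array([ 547.1, -404.7]), 12, 1, -31.5) [ 0.5471 -0.4048  0.0708] z95 0.0718
side mark 10 (array([ 511.2, -389.5]), 6, 4, 8.6) [ 0.5113 -0.3895  0.0329] z95 0.0342
```

View pics/r1.png

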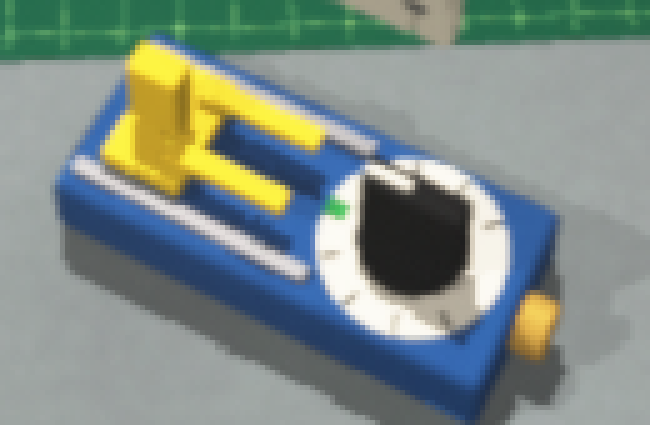

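The crop shows the pointer line at about (390,178), facing the green mark at (338,210). The lock is still back, with its tab at (160,100). I'll measure the bar with both colours in the mask.

Run:
```python
from h import *; from plant import vision
for n in("scene","side"):
  for _ in range(2):
    c=vision.capture(n);P,H,S,V=feats(c);x,y,z=np.moveaxis(P,-1,0)
    for lo in(.062,.066):
        kn=(y<-.34)&(y>-.46)&(x<.6)&(x>.49)&(z>lo)&(z<.08)
        for b in blobs(kn,30): print(n,lo,b.sum(),rect(P[b][:,:2]))
    bl=(y<-.3)&(y>-.48)&(x<.62)&(x>.40)&(z>.024)&(z<.036)&(S>130)&(H>100)&(H<125)
    p=P[bl];print("blue all",rect(p[:,:2]))
```

```text
scene 0.062 89 (array([ 542.2, -405.8]), 43, 15, -32.5)
scene 0.066 67 (array([ 543.1, -406.3]), 40, 15, -32.6)
blue all (array([ 504.2, -382.9]), 180, 82, -30.0)
scene 0.062 80 (array([ 542.9, -406.5]), 41, 14, -30.5)
scene 0.066 67 (array([ 542.9, -406.5]), 41, 14, -30.5)
blue all (array([ 504.8, -384. ]), 179, 81, -30.6)
side 0.062 200 (array([ 538.6, -406.3]), 42, 15, -30.2)
side 0.066 170 (array([ 538.5, -406.2]), 42, 15, -30.2)
blue all (array([ 500.4, -385. ]), 177, 81, -30.1)
side 0.062 197 (array([ 538.7, -406.8]), 41, 15, -28.0)
side 0.066 173 (array([ 538.7, -406.8]), 41, 15, -28.0)
blue all (array([ 500.9, -385. ]), 177, 82, -30.2)
```

```bash
python3 -m pendant '[[[-1,0,0,0,0,0,0],[-1,0,0,0,0,0,0],[-1,0,0,0,0,0,0],[-1,0,0,0,0,0,0],[-1,0,0.5,0,0,0,0],[-0.4,0,1,0,0,0,0],[0,0,1,0,0,0,0],[0,0,1,0,0,0,0]]]' >/dev/null
python3 g.py .447 -.353 .0375 180 0 -30.2
```

```text
t 96.5 pos [ 0.4466 -0.3524  0.1519] rpy [179.9  -0.2 -29.9] F [-0.3  0.1  0.3] w 0.0438 gf 0.0 j [-18.  13. -18.   0. -58.  79.]
shift units in present axes [0.01 0.01 5.72]
turn units [ 0.02 -0.04  0.08] shift in final axes [0.03 0.02 5.72]
```

```bash
python3 -m pendant '[[[0,0,1,0,0,0.08,0],[0,0,1,0,0,0,0],[0,0,1,0,0,0,0],[0,0,1,0,0,0,0],[0,0,0.8,0,0,0,0],[0,0,0.5,0,0,0,0],[0,0,0.4,0,0,0,0],[0,0,0,0,0,0,0]]]'
python3 -m pendant '[[[0,0,0,0,0,0,-1],[0,0,0,0,0,0,-1],[0,0,0,0,0,0,-1],[0,0,0,0,0,0,-1],[0,0,0,0,0,0,-1],[0,0,0,0,0,0,-1],[0,0,0,0,0,0,-1],[0,0,0,0,0,0,-1]]]' 30
python3 -m pendant '[[[0.2,0,0,0,0,0,-1],[0.2,0,0,0,0,0,-1],[0.2,0,0,0,0,0,-1],[0.2,0,0,0,0,0,-1],[0.2,0,0,0,0,0,-1],[0.2,0,0,0,0,0,-1],[0,0,0,0,0,0,-1],[0,0,0,0,0,0,-1]]]'
```

```text
time_s: 97.3
tcp_pos: [0.4465, -0.3526, 0.0375]
eef_rot: [179.9, -0.0, -30.2]
contact_force: [-0.3, -0.5, 0.7]
gripper_width: 0.0439
gripper_force: 0.0
time_s: 98.1
tcp_pos: [0.4464, -0.3539, 0.0389]
eef_rot: [179.8, -0.1, -30.2]
contact_force: [-4.0, -6.3, 1.9]
gripper_width: 0.0139
gripper_force: 30.0
time_s: 98.9
tcp_pos: [0.4675, -0.366, 0.0389]
eef_rot: [179.8, -0.2, -30.2]
contact_force: [-2.5, -6.0, -0.2]
gripper_width: 0.0138
gripper_force: 30.0
```

```bash
python3 -m pendant '[[[0.2,0,0,0,0,0,-1],[0.2,0,0,0,0,0,-1],[0.2,0,0,0,0,0,-1],[0.2,0,0,0,0,0,-1],[0.2,0,0,0,0,0,-1],[0,0,0,0,0,0,-1],[0,0,0,0,0,0,-1],[0,0,0,0,0,0,-1]]]'
python3 -m pendant '[[[0.15,0,0,0,0,0,-1],[0.15,0,0,0,0,0,-1],[0.1,0,0,0,0,0,-1],[0,0,0,0,0,0,-1],[0,0,0,0,0,0,-1],[0,0,0,0,0,0,-1],[0,0,0,0,0,0,-1],[0,0,0,0,0,0,-1]]]'
```

```text
time_s: 99.7
tcp_pos: [0.4822, -0.3746, 0.0389]
eef_rot: [179.8, 0.1, -30.2]
contact_force: [-8.1, 1.7, 8.5]
gripper_width: 0.0135
gripper_force: 30.0
time_s: 100.5
tcp_pos: [0.4828, -0.375, 0.0385]
eef_rot: [179.8, 0.8, -30.3]
contact_force: [-24.7, 18.6, 28.7]
gripper_width: 0.0135
gripper_force: 30.0
```

```bash
python3 -m pendant '[[[-0.3,0,0,0,0,0,-1],[0,0,0,0,0,0,-1],[0,0,0,0,0,0,0],[0,0,0,0,0,0,0],[0,0,0,0,0,0,0],[0,0,0,0,0,0,0],[0,0,-0.5,0,0,0,0],[0,0,-1,0,0,0,0]]]' >/dev/null
python3 -m pendant '[[[0,0,-1,0,0,0,0],[0,0,-1,0,0,0,0],[0,0,-1,0,0,0,0],[0,0,-1,0,0,0,0],[0,0,-1,0,0,0,0],[0,0,-1,0,0,0,0],[-1,0,0,0,0,0,0],[-1,0,0,0,0,0,0]]]' 
python3 reg.py r2|grep -v white; python3 -c "
import cv2,numpy as np
a=cv2.imread('pics/sider2.png')[335:420,210:340];b=cv2.imread('pics/scener2.png')[200:275,110:185];cv2.imwrite('pics/r2.png',np.hstack([cv2.resize(a,(459,300),interpolation=3),cv2.resize(b,(300,300),interpolation=3)]))"
```

```text
time_s: 102.1
tcp_pos: [0.4522, -0.3555, 0.1896]
eef_rot: [179.9, -0.2, -30.2]
contact_force: [-0.0, -0.2, -0.9]
gripper_width: 0.0439
gripper_force: 0.0
scene knob 74 (array([ 543.8, -407. ]), 39, 16, -29.2) [ 0.5459 -0.4063  0.0679] z95 0.071
scene tab 56 (array([ 484.1, -373.3]), 22, 15, -25.2) [ 0.4863 -0.3725  0.0709] z95 0.0763
scene blue 167 (array([ 444.4, -352.7]), 49, 48, 61.1) [ 0.4437 -0.3507  0.0297] z95 0.0326
scene blue 465 (array([ 504.9, -381.8]), 180, 80, -30.4) [ 0.5401 -0.3787  0.0267] z95 0.0317
scene yellow 284 (array([ 505.5, -384.1]), 78, 48, -30.8) [ 0.4991 -0.375   0.0508] z95 0.0751
side knob 144 (array([ 539.4, -408.1]), 39, 13, -30.2) [ 0.5409 -0.4116  0.0691] z95 0.0723
side tab 116 (array([ 480.9, -374.4]), 21, 14, -28.7) [ 0.4813 -0.3759  0.0731] z95 0.0775
side blue 501 (array([ 446. , -351.1]), 50, 50, -29.5) [ 0.4446 -0.3517  0.0311] z95 0.0334
side blue 913 (array([ 500.7, -386.1]), 177, 79, -29.5) [ 0.5099 -0.4196  0.0279] z95 0.0325
side yellow 660 (array([ 502.5, -386.9]), 75, 51, -32.2) [ 0.4916 -0.3861  0.0511] z95 0.0763
side mark 7 (array([ 512.2, -388.6]), 7, 4, -40.0) [ 0.5121 -0.3882  0.0331] z95 0.0345
```

View pics/r2.png

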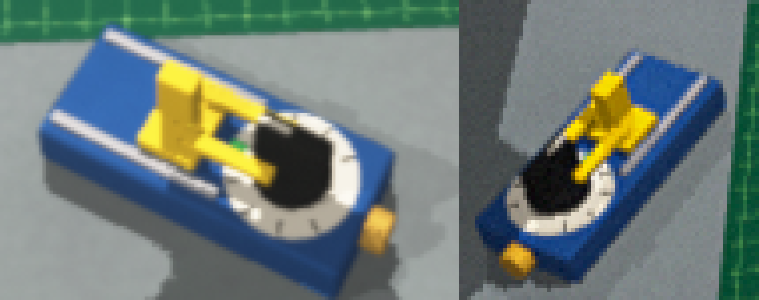

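The crops show the fork either side of the bar, with the tab at (178,110). The lock has travelled 41 mm, not the full 48. I'll check prong and bar geometry in the regulator's frame.

Run:
```python
from h import *; from plant import vision
u=np.array([np.cos(np.radians(-30.2)),np.sin(np.radians(-30.2))]);v=np.array([-u[1],u[0]])
for n,o in(("scene",(.5045,-.3832)),("side",(.5006,-.3855))):
  for tag in("0","now"):
    c=dict(np.load(n+"0.npz")) if tag=="0" else vision.capture(n)
    P,H,S,V=feats(c);x,y,z=np.moveaxis(P,-1,0);d=P[...,:2]-np.array(o);a=d@u;b=d@v
    box=(abs(a)<.095)&(abs(b)<.045)
    Y=box&(z>.034)&(z<.085)&(H>20)&(H<35)&(S>110)
    print(n,tag,"yellow a",np.percentile(a[Y],[.5,99.5]).round(4),"b",np.percentile(b[Y],[1,99]).round(4))
    pr=Y&(z<.056)
    for s,nm in((b>0,"+"),(b<0,"-")): q=pr&s&(a>np.percentile(a[Y],99.5)-.02);print("  prong",nm,"a max",np.percentile(a[q],97).round(4),"b",np.percentile(b[q],[3,97]).round(4),"z",np.percentile(z[q],[5,95]).round(4))
    K=box&(z>.062)&(z<.08)&~Y&(a>.01);print("  bar a",np.percentile(a[K],[1,99]).round(4),"b",np.percentile(b[K],[1,99]).round(4))
    W=box&(z>.024)&(z<.04)&(S<70)&(V>120);print("  white rails/skirt a",np.percentile(a[W],[.5,99.5]).round(4))
    T=Y&(z>.068);print("  tab a",np.percentile(a[T],[3,97]).round(4))
```

```text
scene 0 yellow a [-0.0763 -0.0027] b [-0.0251  0.0235]
  prong + a max -0.0031 b [0.0075 0.0188] z [0.0456 0.0508]
  prong - a max -0.0025 b [-0.0234 -0.012 ] z [0.0441 0.0509]
  bar a [0.0312 0.0566] b [-0.0209  0.0186]
  white rails/skirt a [-0.087   0.0777]
  tab a [-0.0739 -0.0536]
scene now yellow a [-0.0357  0.0381] b [-0.0231  0.0231]
  prong + a max 0.0381 b [0.0049 0.0177] z [0.0423 0.0512]Traceback (most recent call last):
  File "<stdin>", line 11, in <module>
    return _quantile_unchecked(
        a, q, axis, out, overwrite_input, method, keepdims, weights)
    return _ureduce(a,
                    func=_quantile_ureduce_func,
    ...<5 lines>...
                    overwrite_input=overwrite_input,
                    method=method)
    r = func(a, **kwargs)
    result = _quantile(arr,
                       quantiles=q,
    ...<2 lines>...
                       out=out,
                       weights=wgt)
    slices_having_nans = np.isnan(arr[-1, ...])
                                  ~~~^^^^^^^^^
IndexError: index -1 is out of bounds for axis 0 with size 0
```

Run:
```python
from h import *; from plant import vision
th=np.radians(-30.2);u=np.array([np.cos(th),np.sin(th)]);v=np.array([-u[1],u[0]])
for n,o in(("scene",(.5045,-.3832)),("side",(.5006,-.3855))):
    c=vision.capture(n);P,H,S,V=feats(c);x,y,z=np.moveaxis(P,-1,0);d=P[...,:2]-np.array(o);a=d@u;b=d@v
    box=(abs(a)<.095)&(abs(b)<.045)
    Y=box&(z>.034)&(z<.056)&(H>20)&(H<35)&(S>110)
    K=box&(z>.060)&(z<.08)&~((H>20)&(H<35)&(S>110))&(a>.01)
    q=np.c_[a[K],b[K]];print(n,"bar in reg frame",rect(q))
    for k in np.arange(-.04,.05,.01):
        m=Y&(a>=k)&(a<k+.01)
        if m.sum(): print("  a %.2f"%k,"z %.3f"%np.median(z[m]),"b",np.sort((b[m]*1000).round()).astype(int)[::max(1,m.sum()//14)])
```

```text
scene bar in reg frame (array([45.3, -0.6]), 40, 16, -4.0)
  a -0.04 z 0.040 b [ 5  6  7  8 10 14 15 16 19 19 21 21 22 23]
  a -0.03 z 0.041 b [-32 -25   2   4   4   4   5   5   6   7   7  10  11  13  15  15  18  20
  22  22]
  a -0.02 z 0.042 b [-24 -20 -15 -14  -7  -3  -2  -1   3   4   4   6  13  17  18  21  22]
  a -0.01 z 0.042 b [-19 -18 -15 -13 -12 -10  -6  -4  -2   0   9  12  15  16  18  19  23]
  a 0.00 z 0.048 b [-19 -19 -18 -17 -15 -15 -14 -14 -13 -13 -12 -10   7  10  11  12  14  14
  14  15  16  16  16  17  18]
  a 0.01 z 0.048 b [-14   8   9   9   9  11  13  14  14  16  17  17  17  17]
  a 0.02 z 0.048 b [ 4  9  9 10 10 10 14 14 16 17 17 17]
  a 0.03 z 0.047 b [ 5  7  8  8 11 11 12 12 13 15 16 16 16 18 18]
side bar in reg frame (array([43.8,  0.5]), 41, 15, 1.3)
  a -0.04 z 0.042 b [-25 -24 -23 -22 -20 -19 -17 -16 -13 -11 -10  -9  -7  -7  -6  -5]
  a -0.03 z 0.042 b [-25 -24 -23 -21 -20 -17 -16 -14 -12 -11  -8  -7  -6  -6  -5  25]
  a -0.02 z 0.043 b [-24 -23 -21 -18 -16 -11  -7  -6  -4  -1   4  10  15  21  25]
  a -0.01 z 0.044 b [-25 -23 -19 -17 -16 -13 -11  -3   1   4   8  10  12  13  17  25]
  a 0.00 z 0.050 b [-18 -18 -17 -15 -13 -12 -11 -10  11  12  13  14  16  18  19]
  a 0.01 z 0.050 b [-18 -17 -17 -17 -15 -14 -13 -12 -10 -10  11  12  12  15  17  19  19]
  a 0.02 z 0.049 b [-18 -17 -17 -16 -16 -15 -14 -14 -13 -12 -11 -11 -11  -9  -6  -4]
  a 0.03 z 0.048 b [-18 -17 -17 -16 -15 -15 -14 -12 -11 -10  -9  -7  -7  -6  20]
```

```bash
python3 -m pendant '[[[1,0,1,0,0,0,0],[0.78,0,1,0,0,0,0],[0,0,1,0,0,0,0],[0,0,1,0,0,0,0],[0,0,1,0,0,0,0],[0,0,1,0,0,0,0],[0,0,1,0,0,0,0],[0,0,0.5,0,0,0,0]]]'
python3 -m pendant '[[[0,0,0,0,0,0,-1],[0,0,0,0,0,0,-1],[0,0,0,0,0,0,-1],[0,0,0,0,0,0,-1],[0,0,0,0,0,0,-1],[0,0,0,0,0,0,-1],[0,0,0,0,0,0,-1],[0,0,0,0,0,0,-1]]]' 50
python3 -m pendant '[[[-0.3,0,0,0,0,0,-1],[-0.3,0,0,0,0,0,-1],[-0.3,0,0,0,0,0,-1],[-0.3,0,0,0,0,0,-1],[-0.3,0,0,0,0,0,-1],[-0.3,0,0,0,0,0,-1],[0,0,0,0,0,0,-1],[0,0,0,0,0,0,-1]]]'
python3 -m pendant '[[[-0.1,0,0,0,0,0,-1],[-0.1,0,0,0,0,0,-1],[-0.1,0,0,0,0,0,-1],[-0.1,0,0,0,0,0,-1],[0,0,0,0,0,0,-1],[0,0,0,0,0,0,-1],[0,0,0,0,0,0,-1],[0,0,0,0,0,0,-1]]]'
```

```text
time_s: 103.15
tcp_pos: [0.4826, -0.3737, 0.0363]
eef_rot: [179.9, 0.0, -30.2]
contact_force: [-0.2, 1.0, -0.7]
gripper_width: 0.0439
gripper_force: 0.0
time_s: 103.95
tcp_pos: [0.4829, -0.3749, 0.0395]
eef_rot: [179.9, -0.2, -30.2]
contact_force: [-1.2, -6.2, 1.7]
gripper_width: 0.0137
gripper_force: 50.0
time_s: 104.75
tcp_pos: [0.451, -0.3566, 0.0395]
eef_rot: [179.8, -0.1, -30.2]
contact_force: [-4.5, -5.7, 3.8]
gripper_width: 0.0134
gripper_force: 50.0
time_s: 105.55
tcp_pos: [0.4447, -0.3529, 0.0395]
eef_rot: [179.8, -0.2, -30.2]
contact_force: [-4.2, -7.2, 2.6]
gripper_width: 0.0137
gripper_force: 50.0
```

```bash
python3 -m pendant '[[[-0.1,0,0,0,0,0,-1],[-0.1,0,0,0,0,0,-1],[0,0,0,0,0,0,-1],[0,0,0,0,0,0,-1],[0,0,0,0,0,0,-1],[0,0,0,0,0,0,-1],[0,0,0,0,0,0,-1],[0,0,0,0,0,0,-1]]]'
python3 -m pendant '[[[-0.1,0,0,0,0,0,-1],[-0.1,0,0,0,0,0,-1],[-0.1,0,0,0,0,0,-1],[0,0,0,0,0,0,-1],[0,0,0,0,0,0,-1],[0,0,0,0,0,0,-1],[0,0,0,0,0,0,-1],[0,0,0,0,0,0,-1]]]'
```

```text
time_s: 106.35
tcp_pos: [0.4414, -0.351, 0.0395]
eef_rot: [179.8, -0.2, -30.2]
contact_force: [-3.3, -7.5, 1.9]
gripper_width: 0.014
gripper_force: 50.0
time_s: 107.15
tcp_pos: [0.4413, -0.3508, 0.0396]
eef_rot: [179.8, -0.7, -30.1]
contact_force: [9.2, -24.8, -18.3]
gripper_width: 0.0138
gripper_force: 50.0
```

The back stop is 48.1 mm behind where the lock was stopped, so it had been fully home and simply hadn't started at 0. Sliding it home again.

```bash
python3 -m pendant '[[[0.3,0,0,0,0,0,-1],[0.3,0,0,0,0,0,-1],[0.3,0,0,0,0,0,-1],[0.3,0,0,0,0,0,-1],[0.3,0,0,0,0,0,-1],[0.3,0,0,0,0,0,-1],[0.3,0,0,0,0,0,-1],[0,0,0,0,0,0,-1]]]'
python3 -m pendant '[[[0.2,0,0,0,0,0,-1],[0.2,0,0,0,0,0,-1],[0.15,0,0,0,0,0,-1],[0.1,0,0,0,0,0,-1],[0,0,0,0,0,0,-1],[0,0,0,0,0,0,-1],[0,0,0,0,0,0,-1],[0,0,0,0,0,0,-1]]]'
python3 g.py
```

```text
time_s: 107.95
tcp_pos: [0.4729, -0.3692, 0.0395]
eef_rot: [179.8, -0.2, -30.2]
contact_force: [-1.3, -6.7, 2.0]
gripper_width: 0.0135
gripper_force: 50.0
time_s: 108.75
tcp_pos: [0.483, -0.375, 0.0395]
eef_rot: [179.9, -0.1, -30.2]
contact_force: [-4.6, -4.0, 2.8]
gripper_width: 0.014
gripper_force: 50.0
t 108.8 pos [ 0.483  -0.375   0.0395] rpy [ 1.799e+02 -1.000e-01 -3.020e+01] F [-4.6 -4.   2.8] w 0.0140 gf 50.0 j [-19.  24. -20.   0. -46.  79.]
```

```bash
python3 -m pendant '[[[0.1,0,0,0,0,0,-1],[0.1,0,0,0,0,0,-1],[0,0,0,0,0,0,-1],[0,0,0,0,0,0,-1],[0,0,0,0,0,0,-1],[0,0,0,0,0,0,-1],[0,0,0,0,0,0,-1],[0,0,0,0,0,0,-1]]]'
python3 -m pendant '[[[-0.1,0,0,0,0,0,-1],[0,0,0,0,0,0,-1],[0,0,0,0,0,0,0],[0,0,0,0,0,0,0],[0,0,0,0,0,0,0],[0,0,0,0,0,0,0],[0,0,-0.5,0,0,0,0],[0,0,-1,0,0,0,0]]]' >/dev/null
python3 -m pendant '[[[0,0,-1,0,0,0,0],[0,0,-1,0,0,0,0],[0,0,-1,0,0,0,0],[0,0,-1,0,0,0,0],[0,0,-1,0,0,0,0],[0,0,-1,0,0,0,0],[0,0,-1,0,0,0,0],[0,0,-1,0,0,0,0]]]' 
python3 reg.py r3 | grep -E "tab|knob"; python3 crank.py; python3 rk.py
python3 - <<'E'
from h import *; from plant import vision
for n in("scene","side"):
    c=vision.capture(n);P,H,S,V=feats(c);x,y,z=np.moveaxis(P,-1,0);cv2.imwrite(f"pics/end_{n}.png",c["frame"])
    s=(x+z)/2**.5;t=(z-x)/2**.5;w=(x>.48)&(x<.68)&(y>.06)&(y<.3)&(z>.07)&(V>110)&(S<60)&(s>.48)&(s<.5)
    print(n,"rack y",np.percentile(y[w],[.5,99.5]).round(4))
    kn=(y<-.34)&(y>-.46)&(x<.6)&(x>.51)&(z>.062)&(z<.08)
    for b in blobs(kn,30): print("bar",rect(P[b][:,:2]))
E
```

```text
time_s: 109.55
tcp_pos: [0.4831, -0.3751, 0.0394]
eef_rot: [179.8, 0.2, -30.3]
contact_force: [-13.2, 6.1, 15.6]
gripper_width: 0.0139
gripper_force: 50.0
time_s: 111.15
tcp_pos: [0.4853, -0.3748, 0.2302]
eef_rot: [179.9, -0.2, -30.2]
contact_force: [-0.7, 0.1, -0.5]
gripper_width: 0.0433
gripper_force: 0.0
scene knob 72 (array([ 543.7, -406.3]), 39, 15, -32.7) [ 0.5469 -0.4064  0.0676] z95 0.0718
scene tab 56 (array([ 483.6, -372.3]), 25, 18, -28.2) [ 0.4863 -0.3724  0.0712] z95 0.0769
side knob 138 (array([ 539.6, -408.1]), 39, 13, -29.9) [ 0.5412 -0.4119  0.069 ] z95 0.0722
side tab 116 (array([ 481.3, -373.6]), 21, 15, -32.0) [ 0.4813 -0.376   0.0732] z95 0.0778
scene crank 82 x [0.6114 0.626 ] y [0.3649 0.379 ] z [0.1191 0.1541]
scene rim 314 [0.5688 0.3721] 0.0479 0.1087
scene carriage edge y 0.0882 red hi y 0.0835
side rim 0 [0. 0.] 0.0 nan
side carriage edge y 0.086 red hi y 0.0833
scene 107 y [0.1385 0.1562] s [0.5082 0.5622] t [-0.3587 -0.3383] [  4. 182.  94.]
scene 116 y [0.1829 0.2001] s [0.5067 0.5611] t [-0.3594 -0.337 ] [ 17.  163.5 140.5]
scene 107 y [0.0944 0.112 ] s [0.5096 0.5628] t [-0.3602 -0.3385] [ 13. 179. 133.]

side 512 y [0.0941 0.1965] s [0.5076 0.5597] t [-0.3544 -0.3345] [ 13. 161. 128.]

scene rack y [0.085  0.2559]
bar (array([ 542.1, -406.6]), 42, 15, -32.0)
side rack y [0.0839 0.097 ]
bar (array([ 539. , -406.9]), 42, 15, -32.1)
  return _methods._mean(a, axis=axis, dtype=dtype,
  ret = ret.dtype.type(ret / rcount)
```

View pics/end_scene.png

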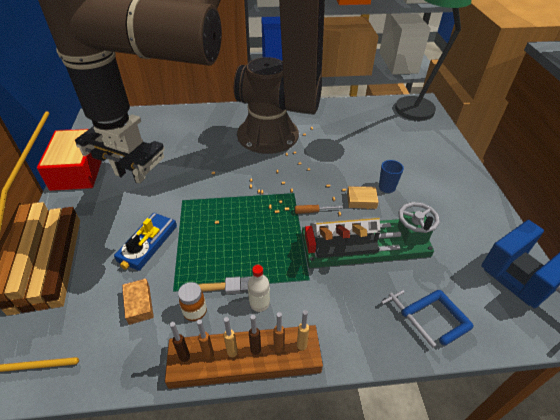

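The end view shows the three blanks seated in the rack at about (345,232), the carriage against the red stop at (311,240), and the fork around the knob at (140,240). The bystanders are where they were. Handing in.

```bash
python3 -c "
from plant import r;print(r.close_job())"
```

```text
the job is handed in; nothing more can be done
None
```

The job is handed in at about 112 s, with all three blanks at the bottom of their pockets, the carriage against the red stop, the knob pointer within about 2° of the green mark and the lock fully home; I did slide the lock back once to confirm its 48 mm travel before sending it home again.

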